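Put the pipe tees away in the tight-lidded tin

TASK

Put all the grey pipe tees away in the steel tin: lever its tight lid up with the blade of the putty knife and open it, then bring the handled tray over and tip it so that the tees on it slide off its open front into the tin, and put in the tees lying on the bench too. Finish with the lid fully shut, the tray standing flat on the bench and the putty knife lying flat on the rubber mat again, and do not shift or knock over the other things on the bench.

Things in the scene. Friction and masses are not known exactly. Their poses are not given: they have to be found in the camera images.
- tin: Plain green-painted sheet-steel box, fixed to the bench, 180 mm front to back (x), 240 mm wide (y), 100 mm high, walls and floor 4 mm thick. Origin at the centre of its underside; x points from its front to its hinged back, z up. It stands at the left, its front turned towards the middle of the bench (right-hand side).
- lid (a joint): Hinge of the tin's lid in rad: 0 shut, about 1.57 upright, 1.85 wide open (stop). The lid is a flat 4 mm plate, 195 mm from hinge to front edge and 246 mm wide, about 0.2 kg, without handle; its underside lies on the rim, 100 mm above the bench. The hinge is stiff: the lid stays at any angle, and takes about 2 to 3 N at its front edge to raise and less than 2 N to lower.
- lid_lip (a point): Middle of the lid's front edge, on its underside. Shut, the lid overhangs the tin's front by 15 mm along its whole width, with free space below: the knife's blade goes in there from the front and lifts.
- lid_hinge (a point): Middle of the lid's hinge line, at the top of the tin's back (tin frame x = 90 mm, z = 100 mm); the lid swings in the tin's x-z plane about it.
- tray: Flat aluminium scoop tray, loose, about 0.24 kg: floor 200 mm long (x) by 140 mm wide (y), 3 mm thick, walls 27 mm high at the back and both sides, the front (+x end) open. A straight black handle runs back from the rear wall. Origin at the centre of the floor's underside; x points to the open front, z up.
- tray_grip (a point): Middle of the tray's handle, 155 mm behind the tray's origin and 19 mm above the bench. The handle is 110 mm long, 24 mm wide and 22 mm high (8 to 30 mm above the bench), with flat sides: grip it from above across its width.
- tray_spout (a point): Middle of the tray's open front edge, on the floor's upper face (100 mm ahead of the tray's origin, 3 mm up). The tees begin to slide when the tray is tipped some 27 to 35 degrees front down.
- mat: Black rubber mat fixed to the bench, 260 by 120 mm (x, y), 3 mm thick, where the putty knife lies. Origin at the centre of its underside.
- knife: Putty knife, loose, about 90 g, lying flat: wooden handle 100 mm long (x), 26 mm wide (y), 22 mm high (z) with flat sides, and a steel blade 60 mm wide and 2 mm thick that runs on from the handle to 145 mm ahead of the origin. Origin at the centre of the handle's underside; x points to the blade's tip; the blade lies 11 mm above the origin. It balances about 30 mm ahead of the origin.
- tee1: Grey plastic pipe tee, lying on the tray at the start (may be absent). Straight run 84 mm long, 30 mm diameter, with a branch of the same diameter at its middle that reaches 40 mm from the run's axis; about 45 g. Origin where the two axes cross (15 mm above what it lies on); x along the run, y out along the branch, z up as it starts.
- tee2: Grey plastic pipe tee, lying on the tray at the start (may be absent). Straight run 84 mm long, 30 mm diameter, with a branch of the same diameter at its middle that reaches 40 mm from the run's axis; about 45 g. Origin where the two axes cross (15 mm above what it lies on); x along the run, y out along the branch, z up as it starts.
- tee3: Grey plastic pipe tee, lying on the tray at the start (may be absent). Straight run 84 mm long, 30 mm diameter, with a branch of the same diameter at its middle that reaches 40 mm from the run's axis; about 45 g. Origin where the two axes cross (15 mm above what it lies on); x along the run, y out along the branch, z up as it starts.
- tee4: Grey plastic pipe tee, lying on the bench at the start, to the right of the mat (may be absent). Straight run 84 mm long, 30 mm diameter, with a branch of the same diameter at its middle that reaches 40 mm from the run's axis; about 45 g. Origin where the two axes cross (15 mm above what it lies on); x along the run, y out along the branch, z up as it starts.
- tee5: Grey plastic pipe tee, lying on the bench at the start, to the right of the mat (may be absent). Straight run 84 mm long, 30 mm diameter, with a branch of the same diameter at its middle that reaches 40 mm from the run's axis; about 45 g. Origin where the two axes cross (15 mm above what it lies on); x along the run, y out along the branch, z up as it starts.
- tee6: Grey plastic pipe tee, lying on the bench at the start, to the right of the mat (may be absent). Straight run 84 mm long, 30 mm diameter, with a branch of the same diameter at its middle that reaches 40 mm from the run's axis; about 45 g. Origin where the two axes cross (15 mm above what it lies on); x along the run, y out along the branch, z up as it starts.
- tape: Bystander: black roll of tape, 90 mm across, 24 mm high, lying flat beyond the tray's handle.
- spray: Bystander: spray can, 52 mm across, 170 mm high, standing at the left behind the tin.
- measure: Bystander: yellow tape measure, 65 x 32 x 60 mm, standing beyond the tin.
- pliers: Bystander: pliers with red grips, about 180 mm long, lying at the right.
- wrench: Bystander: steel wrench, 190 mm long, lying at the far right.
- driver: Bystander: screwdriver, 200 mm long, lying at the far side.
Things that resemble listed ones, but are neither listed nor needed, are in the scene too. What is shaped like the tee2 but red is not meant.

How it is judged:
On the way, in this order (a step that is already met when the one before it is completed fails the run):
1. the lid is raised by 0.15 rad (its front edge by about 30 mm) while the putty knife bears on it (value of joint lid above 0.15 rad and contact force between knife and lid above 0.2 N), for 0.1 s.
2. the tray is tipped by more than 0.45 rad with its open front over the tin, and a tee that lay on it is in the tin (angle between tray's own z axis and vertical above 0.45 rad and x of tray_spout in the frame of tin between -0.12 and 0.1 m and y of tray_spout in the frame of tin between -0.12 and 0.12 m and height (world z) of tray_spout above 0.06 m and ((x of tee1 in the frame of tin between -0.09 and 0.09 m and y of tee1 in the frame of tin between -0.12 and 0.12 m and z of tee1 in the frame of tin between 0.005 and 0.1 m) or (x of tee2 in the frame of tin between -0.09 and 0.09 m and y of tee2 in the frame of tin between -0.12 and 0.12 m and z of tee2 in the frame of tin between 0.005 and 0.1 m) or (x of tee3 in the frame of tin between -0.09 and 0.09 m and y of tee3 in the frame of tin between -0.12 and 0.12 m and z of tee3 in the frame of tin between 0.005 and 0.1 m))), for 0.1 s.
At the end, for the whole second after the job is handed in: Every tee is inside the tin, the lid is shut to within 0.05 rad, the tray stands flat on the bench (tilt under 0.08 rad, at most 8 mm up), and the putty knife lies flat (tilt under 0.12 rad, either face up) with the middle of its handle over the mat; all released and at rest (x of tee1 in the frame of tin between -0.09 and 0.09 m and y of tee1 in the frame of tin between -0.12 and 0.12 m and z of tee1 in the frame of tin between 0.005 and 0.1 m and x of tee2 in the frame of tin between -0.09 and 0.09 m and y of tee2 in the frame of tin between -0.12 and 0.12 m and z of tee2 in the frame of tin between 0.005 and 0.1 m and x of tee3 in the frame of tin between -0.09 and 0.09 m and y of tee3 in the frame of tin between -0.12 and 0.12 m and z of tee3 in the frame of tin between 0.005 and 0.1 m and x of tee4 in the frame of tin between -0.09 and 0.09 m and y of tee4 in the frame of tin between -0.12 and 0.12 m and z of tee4 in the frame of tin between 0.005 and 0.1 m and x of tee5 in the frame of tin between -0.09 and 0.09 m and y of tee5 in the frame of tin between -0.12 and 0.12 m and z of tee5 in the frame of tin between 0.005 and 0.1 m and x of tee6 in the frame of tin between -0.09 and 0.09 m and y of tee6 in the frame of tin between -0.12 and 0.12 m and z of tee6 in the frame of tin between 0.005 and 0.1 m and value of joint lid below 0.05 rad and angle between tray's own z axis and vertical below 0.08 rad and height (world z) of tray below 0.008 m and linear speed of each of tray, knife below 0.02 m/s and x of knife in the frame of mat between -0.13 and 0.13 m and y of knife in the frame of mat between -0.06 and 0.06 m and height (world z) of knife below 0.035 m and (angle between knife's own z axis and vertical below 0.12 rad or angle between knife's own z axis and vertical above 3.02 rad)); the robot touches nothing.
It fails at once if a bystander (tape, spray can, tape measure, pliers, wrench or screwdriver) is shifted by more than 40 mm (distance of any of tape, spray, measure, pliers, wrench, driver from where it was at the start of the episode above 0.04 m).
It fails at once if the spray can or the tape measure is knocked over (angle between any of spray, measure's own z axis and vertical above 0.6 rad).
Of tee1, tee2, tee3 only 2 to 3 are there at a start; the rules pass over those that are not, and their reading is None.
Of tee4, tee5, tee6 only 2 to 3 are there at a start; the rules pass over those that are not, and their reading is None.
At some moment in a run one of tee4, tee5, tee6, knife may be knocked a few centimetres aside while the robot is not near it.
It also fails if it takes over 200 s, if anything falls off the work surface, if the arm or the gripper's body presses on something with over 40 N, if the wrist force passes 120 N, or if a joint passes its speed limit or range.

ROBOT

A 6-joint arm with a two-finger parallel gripper is mounted at the origin on the work surface. World frame = base frame: x ahead of the robot, y to its left, z up, the work surface at z = 0. Lengths are in m, angles in rad, forces in N, time in s.
With the tool pointing down it reaches from about 0.35 to 0.85 m from the base axis. Payload 8.1 kg.
Tool frame: the origin (TCP) lies midway between the tips of the shut fingers; the grasp point (between the pads) lies 19 mm behind it (robot.grip_point_offset is the distance from the TCP to the grasp point, in m); z points along the fingers, y is the line along which they close (so a half turn about z gives the same grasp; the last joint's range is limited). The gripper opens to 93 mm and grips with 3 to 60 N. Pads are 15 mm wide; open, the fingers measure 128 mm over their backs; the gripper's body (75 mm by 188 mm) begins 65 mm behind the grasp point.
Start: joints at [-1.359, 0.13, 1.488, -0, 1.523, -0.085], TCP at [0.175, -0.574, 0.219] pointing down, gripper open.
Joint ranges: [-2.96, 2.96], [-0.89, 2.26], [0.02, 2.5], [-1.34, 4.48], [0, 2.73], [-2.66, 2.66]. Speed limits (rad/s): [2.39, 2.39, 2.79, 3.14, 3.14, 3.14].

INTERFACE

Orientations are given as a rotation vector (axis times angle).
In Python, from plant import robot, read_camera, job gives the robot as it stands.
- The arm moves only by the shell command python3 -m inch 'ROWS' [FORCE]. ROWS is JSON, one flat list of numbers, 5 for each row, row after row: the shift along the world's x, y, z in mm, then the turn about the world's z in degrees, then the opening in per cent of the stroke, from 0 (shut) to 100 (fully open). In form: [dx, dy, dz, yaw, hand, dx, dy, dz, yaw, hand, ...]. A call has 1 to 10 rows; each row is the pose to reach, as a shift and turn from the pose commanded when the call began; what a row does not reach only later rows make up. A row lasts 1/12 s, in which the tool goes at most 41.7 mm and 7.16 degrees, less where a joint would pass 70% of its speed; a pose out of reach is approached as far as the arm can. A call with a gripper value outside its range is refused whole. The fingers move at their own pace and stop on an object; FORCE is the grip in N (left out, the last holds). Time passes only in rows, so rows that repeat a pose let the fingers close. It gives the time, the measured TCP pose, the force, the opening and the grip force at its end, in the units of the state.
- robot.read_state(): the state, without advancing time (a new reading comes with each control period).
- read_camera(name): name is "scene" or "top" or "wrist"; returns a dict with "image" (480x640x3 uint8, blue, green, red), "K" (3x3 intrinsics, pixels), "extrinsics" (4x4, takes a point from world to camera coordinates); the wrist camera has in their place "mount" (4x4, takes a point from camera to tool coordinates, whose origin is the TCP and whose axes are the flange's). Camera axes: x right, y down, z forward; pixel columns grow to the right and rows downward; lengths in m; the calibration is good to about 2 mm. A picture is of the moment at which its call begins: read the wrist's pose just before it. There is no depth.
- job.close_job(): hands the job in; it is judged then, once.
The state is a dict: "t": time; "q": joint angles; "dq": joint speeds; "joint_torque": joint torques, N m; "tool_pos": TCP position; "orientation": TCP orientation; "force": force on the tool from outside, world axes, zero at the start; "wrist_torque": the same for the moment, N m; "opening": finger opening in m; "gripper_force": force on a finger pad.
Only numpy, scipy, OpenCV 4.12 (cv2) and the standard library are available. Lean on these libraries where they do the work, as an engineer would, in place of code of your own. Each camera call takes 0.05 s, during which the arm holds its last target. There are 200 camera calls.

## Working session

There is one attempt and no reset: what is moved stays moved. The work goes in short steps, Python scripts to look and compute and a shell command to move; the robot and the scene stay as the last step left them, time stands still between calls to the robot, and variables do not carry over. Pictures are saved under pics/ and viewed, at most 14 in all, crops included, and the job is handed in when it is done.

```bash
ls; mkdir -p pics
cat > h.py <<'E'
import numpy as np, cv2, sys
from plant import robot, read_camera, job
from scipy.spatial.transform import Rotation as R
def snap(name, fn=None, crop=None, scale=1):
    s=robot.read_state(); c=read_camera(name); im=c["image"]
    if name=="wrist":
        T=np.eye(4); T[:3,:3]=R.from_rotvec(s["orientation"]).as_matrix(); T[:3,3]=s["tool_pos"]
        c["extrinsics"]=np.linalg.inv(T@c["mount"])
    if fn:
        o=im if crop is None else im[crop[1]:crop[3],crop[0]:crop[2]]
        cv2.imwrite("pics/"+fn,cv2.resize(o,None,fx=scale,fy=scale,interpolation=cv2.INTER_CUBIC))
    np.savez("last_%s.npz"%name,image=im,K=c["K"],E=c["extrinsics"])
    return im,c["K"],c["extrinsics"]
def load(name):
    d=np.load("last_%s.npz"%name); return d["image"],d["K"],d["E"]
def ray(u,v,K,E):
    d=E[:3,:3].T@np.linalg.solve(K,[u,v,1.]); o=-E[:3,:3].T@E[:3,3]; return o,d
def plane(u,v,z,K,E):
    o,d=ray(u,v,K,E); return o+d*(z-o[2])/d[2]
def proj(p,K,E):
    q=K@(E[:3,:3]@np.asarray(p,float)+E[:3,3]); return q[:2]/q[2]
def tri(a,b):
    A=np.zeros((3,3));y=np.zeros(3)
    for u,v,K,E in (a,b):
        o,d=ray(u,v,K,E); d/=np.linalg.norm(d); P=np.eye(3)-np.outer(d,d); A+=P;y+=P@o
    return np.linalg.solve(A,y)
E
python3 - <<'E'
from h import *
for n in("top","scene"):
    im,K,Ex=snap(n,n+"0.png"); print(n,K[0,0],np.round(-Ex[:3,:3].T@Ex[:3,3],3),np.round(Ex[:3,:3],2).tolist())
print(robot.read_state())
E
```

```text
pics
top 475.42398760306475 [ 0.469 -0.013  1.222] [[-0.02, -1.0, -0.01], [-1.0, 0.02, -0.04], [0.04, 0.01, -1.0]]
scene 595.4848026744052 [ 1.404 -0.487  1.559] [[0.48, 0.88, 0.01], [0.72, -0.39, -0.58], [-0.5, 0.28, -0.82]]
{'t': 0.1, 'q': array([-1.35938761e+00,  1.31092302e-01,  1.48917842e+00, -4.48523482e-05,
        1.52302324e+00, -8.54192913e-02]), 'dq': array([ 2.78044328e-04, -2.26360638e-03, -2.44199567e-03, -2.06836971e-03,
       -5.87444522e-04, -1.31998425e-05]), 'joint_torque': array([ 2.35909320e-03, -5.61341751e+01, -4.93096447e+01,  7.72118149e-02,
        2.92989914e-02, -8.40768053e-05]), 'tool_pos': array([ 0.17537571, -0.57324416,  0.21768397]), 'orientation': array([-3.10537964e+00, -4.64299280e-01,  2.38338089e-04]), 'force': array([-0.30230152,  0.31406894,  0.0239916 ]), 'wrist_torque': array([-0.01252826, -0.04409915,  0.01736049]), 'gripper_force': 0.0, 'opening': 0.09277848010722446}
```

View pics/top0.png

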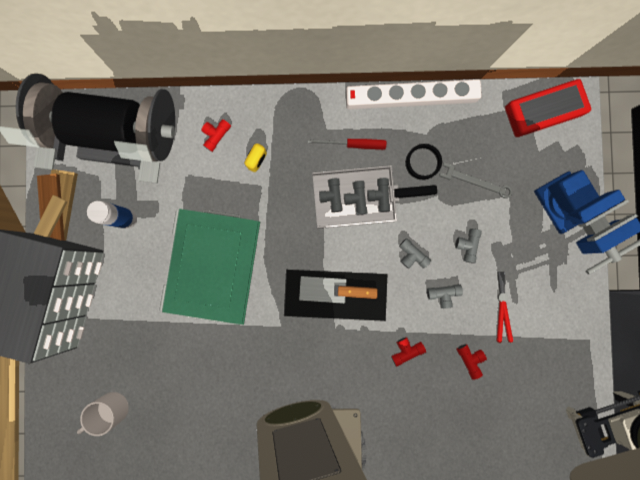

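View pics/scene0.png

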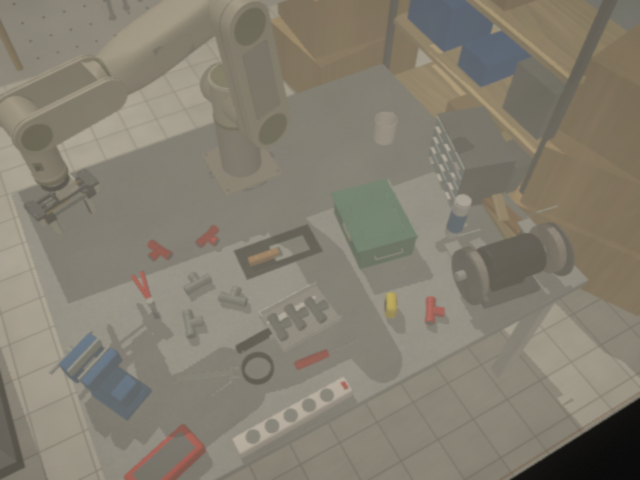

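Top view: green tin (211,266), knife on mat (handle 357,292; blade 320,288), tray (355,197) with handle (415,190) and 3 tees, and bench tees at (413,253), (467,243), (445,292). What could be confused with the tees: red tees at (215,132), (407,350), (471,360). I choose the grey ones, and check them in one crop.

```bash
cat > meas.py <<'E'
from h import *
im,K,E=load("top")
hsv=cv2.cvtColor(im,cv2.COLOR_BGR2HSV)
def blobs(m,z,lab,amin=60,roi=None):
    m=m.astype(np.uint8)
    if roi: 
        k=np.zeros_like(m);k[roi[1]:roi[3],roi[0]:roi[2]]=1;m=m*k
    m=cv2.morphologyEx(m,cv2.MORPH_OPEN,np.ones((2,2),np.uint8))
    for c in cv2.findContours(m,cv2.RETR_EXTERNAL,cv2.CHAIN_APPROX_NONE)[0]:
        if cv2.contourArea(c)<amin: continue
        r=cv2.minAreaRect(c); b=cv2.boxPoints(r)
        W=np.array([plane(u,v,z,K,E)[:2] for u,v in b]); M=cv2.moments(c)
        e=W[1]-W[0],W[2]-W[1]
        l=max(e,key=np.linalg.norm)
        print(lab,"px",np.round(r[0]),"ctr",np.round(W.mean(0),4),"cen",np.round(plane(M['m10']/M['m00'],M['m01']/M['m00'],z,K,E)[:2],4),"size",[round(float(np.linalg.norm(x)),4) for x in e],"ang %.1f"%np.degrees(np.arctan2(l[1],l[0])),"area",cv2.contourArea(c))
if __name__=="__main__":
    H,S,V=[hsv[...,i].astype(int) for i in range(3)]
    blobs((H>60)&(H<95)&(S>80),0.104,"lid",1000)
    blobs((H>8)&(H<20)&(S>120)&(V>120),0.025,"knifeh",100,(280,260,400,330))
    blobs((V<45),0.03,"blacktrayh",100,(385,175,445,205))
    blobs((V<45),0.003,"mat",1000,(270,255,400,330))
    blobs((V<45),0.024,"tape",100,(400,135,450,180))
    blobs((V<125)&(S<60),0.015,"tee",150,(395,228,490,312))
    blobs((S<25)&(V>80),0.014,"blade",100,(292,274,346,306))
    blobs((V>165)&(S<40),0.03,"tray",100,(305,160,400,235))
E
python3 meas.py
python3 -c "
import cv2;a=cv2.imread('pics/top0.png')[125:345,270:520];cv2.imwrite('pics/crop0.png',cv2.resize(a,None,fx=2.6,fy=2.6,interpolation=2))"
```

```text
lid px [212. 267.] ctr [0.4718 0.2385] cen [0.4708 0.2381] size [0.246, 0.1946] ang -9.5 area 8322.0
knifeh px [358. 293.] ctr [ 0.3993 -0.1105] cen [ 0.3994 -0.1105] size [0.0248, 0.0968] ang -95.5 area 334.0
blacktrayh px [417. 192.] ctr [ 0.6498 -0.263 ] cen [ 0.6499 -0.263 ] size [0.1048, 0.0233] ang -86.0 area 333.0
mat px [336. 296.] ctr [ 0.3927 -0.0566] cen [ 0.3925 -0.0562] size [0.1178, 0.2572] ang -93.8 area 4445.5
tape px [425. 163.] ctr [ 0.726  -0.2866] cen [ 0.7264 -0.2864] size [0.0903, 0.086] ang -46.1 area 946.0
tee px [443. 286.] ctr [ 0.413  -0.3266] cen [ 0.4121 -0.3265] size [0.0899, 0.0455] ang -75.4 area 416.0
tee px [410. 254.] ctr [ 0.496  -0.2464] cen [ 0.4996 -0.2508] size [0.0661, 0.105] ang -133.6 area 649.0
tee px [468. 246.] ctr [ 0.5125 -0.391 ] cen [ 0.5168 -0.3931] size [0.0682, 0.0861] ang 178.0 area 623.5
blade px [323. 290.] ctr [ 0.4073 -0.0234] cen [ 0.4079 -0.019 ] size [0.0626, 0.1147] ang -94.9 area 928.0
tray px [358. 204.] ctr [ 0.6233 -0.114 ] cen [ 0.6015 -0.1036] size [0.2143, 0.1566] ang -91.2 area 2317.0
```

View pics/crop0.png

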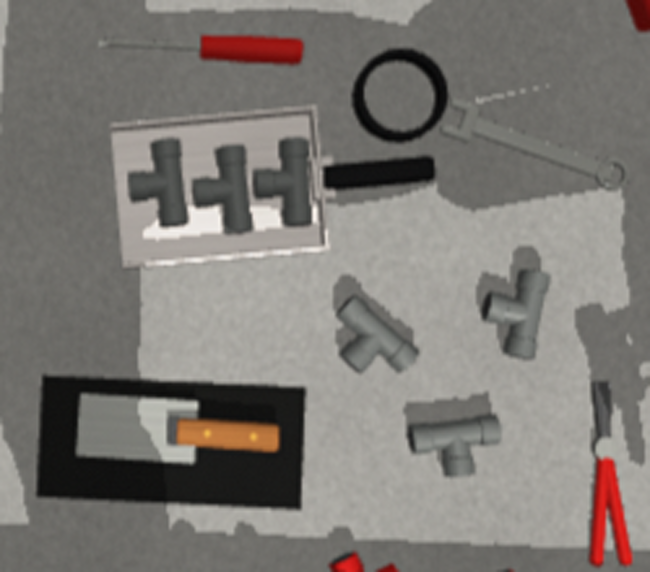

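Crop: grey tees at crop (378,335), (520,315), (455,438); the red ones are outside it. The choice is confirmed. The knife handle is at (228,435), its blade starting about 30 mm ahead of the origin, so I will grip near the handle's middle.

```bash
python3 -m inch '[225,473,0,67.5,50,225,473,0,67.5,50,225,473,0,67.5,50,225,473,0,67.5,50,225,473,0,67.5,50,225,473,0,67.5,50,225,473,0,67.5,50,225,473,0,67.5,50,225,473,0,67.5,50,225,473,0,67.5,50]' 60; python3 -m inch '[67,140,0,0,50,67,140,0,0,50,67,140,0,0,50,67,140,0,0,50]'
python3 - <<'E'
from h import *
s=robot.read_state();print(s["tool_pos"],s["orientation"],s["t"])
E
```

```text
t: 0.93
tool_pos: [0.3546, -0.1955, 0.2184]
orientation: [2.318, 2.12, 0.0]
force: [1.2, 0.0, -0.0]
opening: 0.0467
gripper_force: 0.0
t: 1.27
tool_pos: [0.422, -0.0544, 0.2185]
orientation: [-2.324, -2.114, -0.001]
force: [-0.7, -0.9, -0.0]
opening: 0.0463
gripper_force: 0.0
[ 0.42201354 -0.05441594  0.21851761] [-2.32387323e+00 -2.11367966e+00 -1.07984613e-03] 1.2667
```

Run:
```python
from h import *
import meas
im,K,E=snap("wrist","w1.png")
meas.K,meas.E=K,E
hsv=cv2.cvtColor(im,cv2.COLOR_BGR2HSV);H,S,V=[hsv[...,i].astype(int) for i in range(3)]
meas.blobs((H>8)&(H<20)&(S>120)&(V>80),0.025,"knifeh",800)
print(np.round(E,3).tolist())
```

```text
knifeh px [309. 264.] ctr [ 0.4033 -0.1097] cen [ 0.4036 -0.1085] size [0.0264, 0.0984] ang -94.1 area 2152.5
[[0.996, -0.094, 0.001, -0.425], [-0.091, -0.958, 0.271, -0.047], [-0.025, -0.269, -0.963, 0.386], [0.0, 0.0, 0.0, 1.0]]
```

View pics/w1.png

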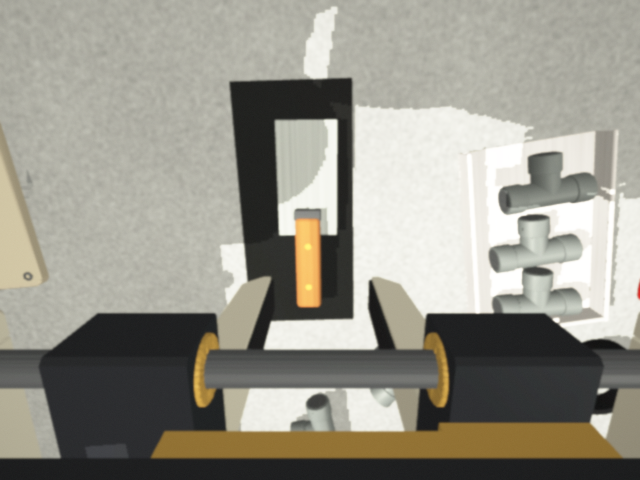

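The wrist view shows the knife handle at (309,264), blade ahead of it, with clear space for the fingers. Descending.

```bash
python3 -m inch '[-20,-45,-40,1,50,-20,-45,-80,1,50,-20,-45,-120,1,50,-20,-45,-160,1,50,-20,-45,-185,1,50,-20,-45,-200,1,50,-20,-45,-212,1,50,-20,-45,-212,1,50,-20,-45,-212,1,0,-20,-45,-212,1,0]' 60;  python3 -m inch '[0,0,0,0,0,0,0,0,0,0,0,0,0,0,0,0,0,20,0,0,0,0,60,0,0,0,0,100,0,0,0,0,100,0,0,0,0,100,0,0]'
python3 - <<'E'
from h import *
snap("wrist","w2.png",(180,100,460,330),2.2)
snap("scene","s2.png",(180,150,420,350),3)
E
```

```text
t: 2.15
tool_pos: [0.4012, -0.1025, 0.0065]
orientation: [-2.307, -2.132, 0.0]
force: [0.5, 0.2, -0.2]
opening: 0.0377
gripper_force: 0.0
t: 2.82
tool_pos: [0.4037, -0.1034, 0.1097]
orientation: [2.303, 2.129, 0.004]
force: [0.4, -0.1, -1.9]
opening: 0.0251
gripper_force: 59.6
```

View pics/s2.png

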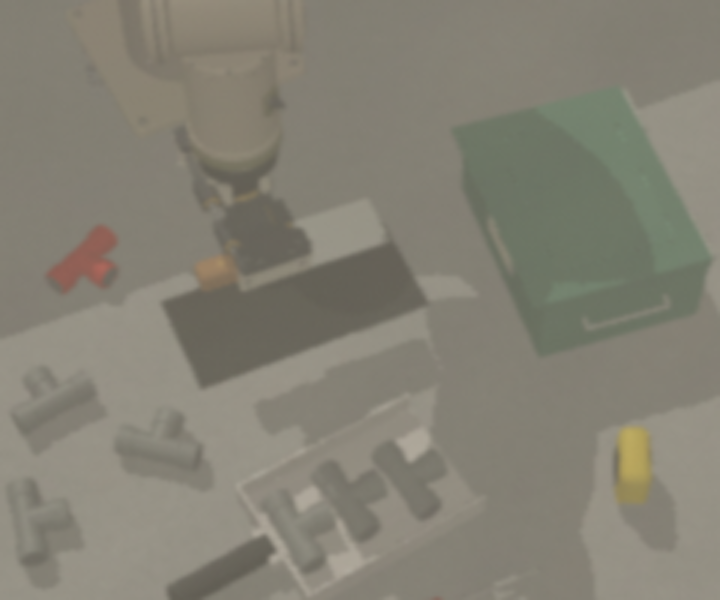

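Scene crop: the knife is lifted off the mat in the hand (orange at 215,270), and the lid is shut. I'll check the knife's attitude in the wrist view.

View pics/w2.png

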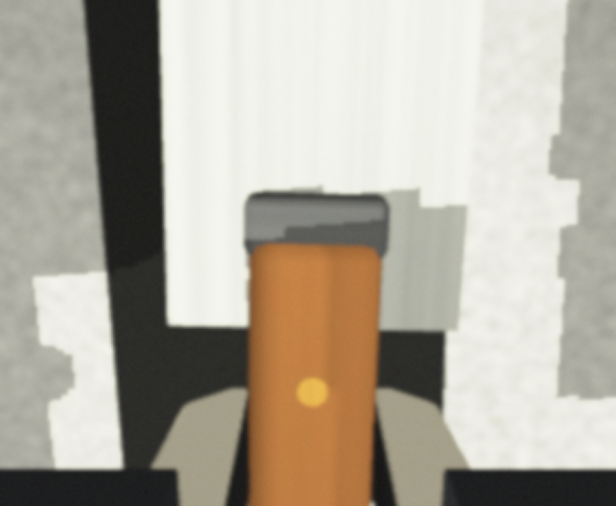

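Run:
```python
from h import *
im,K,E=load("wrist")
s=robot.read_state();print(s["tool_pos"])
g=np.array([0.4037,-0.1034,0.1097]); d=np.array([np.cos(np.radians(85.9)),np.sin(np.radians(85.9)),0]);n=np.array([d[1],-d[0],0])
o=g-0.0066*d-[0,0,.003]
for k in(0,20,-20):
  for r in (0,1):
    a=np.radians(-k/2)
    t=o+0.145*(d*np.cos(a)+np.array([0,0,np.sin(a)]))+[0,0,.012]
    print(k,[np.round((proj(t+w*n,K,E)-[180,100])*2.2) for w in(-.03,.03)]);break
```

```text
[ 0.40107149 -0.10233025  0.10604271]
0 [array([ 129., -320.]), array([ 488., -321.])]
20 [array([ 157., -246.]), array([ 460., -248.])]
-20 [array([  92., -388.]), array([ 528., -390.])]
```

The knife is level, square in the fingers. Now to a standoff in front of the lid's lip, then in.

```bash
python3 -m inch '[25,70,-23,-5,0,25,70,-23,-5,0,25,70,-23,-5,0,25,70,-23,-5,0,28,90,-23,-5,0,31,105,-23,-5,0,33,115,-23,-5,0,33,119,-23,-5,0,33,119,-23,-5,0,33,119,-23,-5,0]';  python3 - <<'E'
from h import *
s=robot.read_state();print(s["tool_pos"],s["force"])
snap("scene","s3.png",(260,160,430,290),4.5)
E
```

```text
t: 3.75
tool_pos: [0.4342, 0.0159, 0.0834]
orientation: [-2.397, -2.03, 0.001]
force: [-0.2, 0.4, 0.1]
opening: 0.0255
gripper_force: 59.6
[0.4341529  0.01592614 0.08335169] [-0.15801075  0.40227757  0.10842387]
```

View pics/s3.png

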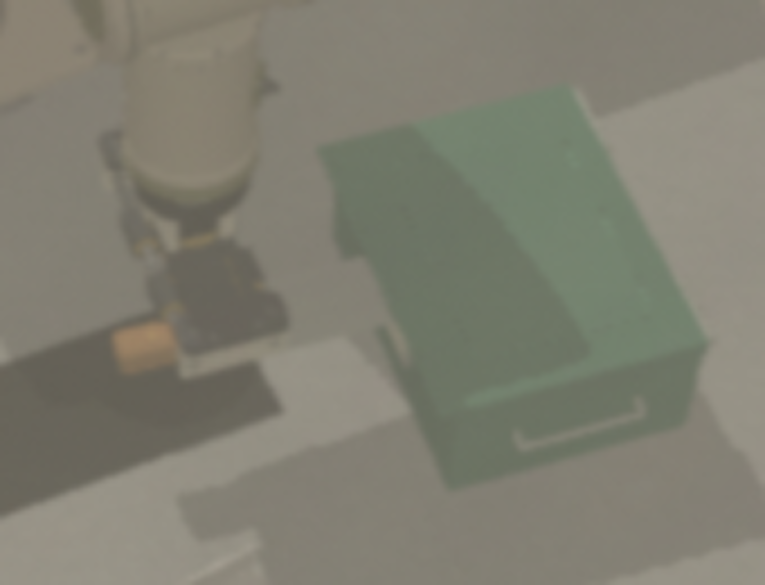

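Scene: the blade covers the tin's front just under the lip (345–380, 300). Lifting.

```bash
python3 -m inch '[0,0,8,0,0,0,0,14,0,0,0,0,20,0,0,0,0,27,0,0,0,1,34,0,0,0,2,41,0,0,0,3,48,0,0,0,3,48,0,0]';  python3 - <<'E'
from h import *
s=robot.read_state();print(s["tool_pos"],s["force"],s["wrist_torque"])
snap("scene","s4.png",(260,150,430,280),4.5)
E
```

```text
t: 4.47
tool_pos: [0.4355, 0.0197, 0.1336]
orientation: [2.396, 2.029, 0.003]
force: [-1.0, -0.5, -2.1]
opening: 0.0254
gripper_force: 59.6
[0.43552266 0.01965565 0.13363489] [-1.01299619 -0.46822386 -2.13222912] [-0.30407795  0.11590383  0.08187788]
```

View pics/s4.png

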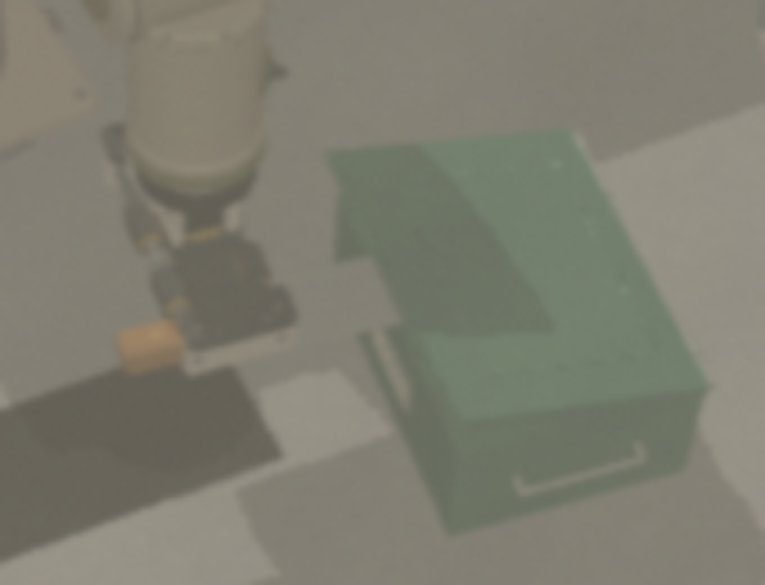

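The lid is up by some 40 mm with about 2 N on the level blade; step 1 should be met. Following the arc to open it.

```bash
python3 -m inch '[1,6,15,0,0,2,12,29,0,0,3,22,45,0,0,5,32,60,0,0,7,44,74,0,0,9,56,86,0,0,11,70,97,0,0,14,85,107,0,0,16,100,115,0,0,19,116,121,0,0]'; python3 -m inch '[3,17,5,0,0,6,34,9,0,0,8,47,10,0,0,10,60,10,0,0,12,70,10,0,0,14,80,10,0,0,14,80,10,0,0]'
python3 - <<'E'
from h import *
s=robot.read_state();print(s["tool_pos"],s["force"],s["wrist_torque"])
snap("scene","s5.png",(240,100,460,280),3.4)
E
```

```text
t: 5.35
tool_pos: [0.4539, 0.136, 0.2536]
orientation: [2.397, 2.029, 0.001]
force: [-1.3, -2.5, -0.8]
opening: 0.0254
gripper_force: 59.6
t: 5.93
tool_pos: [0.4674, 0.217, 0.262]
orientation: [-2.396, -2.031, 0.001]
force: [-0.4, 0.6, -1.7]
opening: 0.0257
gripper_force: 59.6
[0.46740743 0.21699674 0.26202328] [-0.44506823  0.6013473  -1.72161857] [-0.0628493  -0.08296723  0.03041168]
```

View pics/s5.png

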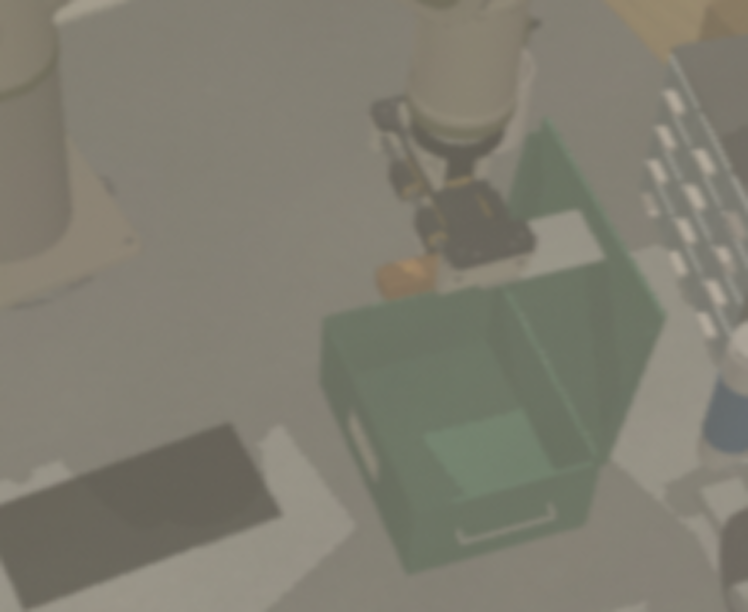

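The lid stands open a little past upright; the tin is empty. Putting the knife back.

```bash
python3 -m inch '[-7,-40,0,0,0,-66,-310,0,5,0,-66,-310,0,5,0,-66,-310,0,5,0,-66,-310,0,5,0,-66,-310,-40,5,0,-66,-310,-80,5,0,-66,-310,-120,5,0,-66,-310,-160,5,0,-66,-310,-180,5,0]'
python3 - <<'E'
from h import *
s=robot.read_state();print(s["tool_pos"],s["orientation"],s["force"])
E
```

```text
t: 6.82
tool_pos: [0.4019, -0.0934, 0.1007]
orientation: [2.308, 2.128, 0.002]
force: [0.9, -0.7, -1.5]
opening: 0.0252
gripper_force: 59.6
[ 0.40194865 -0.09341405  0.10073418] [2.30798195e+00 2.12770790e+00 1.58971917e-03] [ 0.85398754 -0.69328323 -1.48901256]
```

```bash
python3 -m inch '[0,0,-30,0,0,0,0,-50,0,0,0,0,-62,0,0,0,0,-70,0,0,0,0,-73,0,0,0,0,-73,0,0,0,0,-73,0,40,0,0,-73,0,50,0,0,-73,0,50,0,0,-73,0,50]'; python3 -m inch '[0,0,20,0,50,0,0,60,0,50,0,0,100,0,50,0,0,140,0,50,0,0,140,0,50,0,0,140,0,50]'
python3 - <<'E'
from h import *
import meas
im,K,E=snap("wrist")
meas.K,meas.E=K,E
hsv=cv2.cvtColor(im,cv2.COLOR_BGR2HSV);H,S,V=[hsv[...,i].astype(int) for i in range(3)]
meas.blobs((H>8)&(H<20)&(S>120)&(V>80),0.025,"knifeh",800)
meas.blobs((V<45),0.03,"black",300)
print(robot.read_state()["tool_pos"])
E
```

```text
t: 7.65
tool_pos: [0.403, -0.0915, 0.0295]
orientation: [2.306, 2.132, 0.001]
force: [-0.0, -0.7, -0.6]
opening: 0.0452
gripper_force: 0.0
t: 8.15
tool_pos: [0.4045, -0.0921, 0.1722]
orientation: [2.302, 2.128, 0.005]
force: [0.8, 1.3, -0.2]
opening: 0.0465
gripper_force: 0.0
knifeh px [319. 228.] ctr [ 0.4026 -0.0986] cen [ 0.4028 -0.0968] size [0.0986, 0.0262] ang 82.3 area 3060.0
black px [320. 468.] ctr [ 0.385  -0.3609] cen [ 0.381  -0.3626] size [0.6789, 0.0311] ang -4.9 area 11929.5
black px [510. 372.] ctr [ 0.5794 -0.2604] cen [ 0.5713 -0.2306] size [0.1724, 0.1345] ang -4.0 area 7735.0
black px [134. 372.] ctr [ 0.2096 -0.2299] cen [ 0.2292 -0.2005] size [0.1701, 0.1317] ang -4.7 area 6509.5
black px [377. 317.] ctr [ 0.4509 -0.1869] cen [ 0.4524 -0.1902] size [0.0115, 0.0746] ang -75.3 area 635.0
black px [267. 316.] ctr [ 0.3466 -0.1779] cen [ 0.3444 -0.1814] size [0.0748, 0.0115] ang 66.4 area 619.5
black px [344. 235.] ctr [ 0.4244 -0.1044] cen [ 0.424  -0.1029] size [0.0683, 0.0156] ang 83.2 area 1186.0
black px [366. 123.] ctr [ 0.4477 -0.0138] cen [ 0.4476 -0.0109] size [0.106, 0.0085] ang 83.6 area 1172.5
black px [298. 116.] ctr [ 0.3932 -0.0074] cen [0.3731 0.0131] size [0.0872, 0.1516] ang -88.6 area 10126.0
black px [357.  28.] ctr [0.444  0.0577] cen [0.4473 0.0589] size [0.0271, 0.0108] ang -4.4 area 355.0
[ 0.40306864 -0.09156197  0.16979382]
```

```bash
python3 -m inch '[40,-15,30,4,45,245,-88,30,8.7,45,245,-88,30,8.7,45,245,-88,30,8.7,45,245,-88,30,8.7,45,245,-88,30,8.7,45,245,-88,30,8.7,45,245,-88,30,8.7,45,245,-88,30,8.7,45,245,-88,30,8.7,45]' 60
python3 - <<'E'
from h import *
import meas
im,K,E=snap("wrist","w6.png")
meas.K,meas.E=K,E
hsv=cv2.cvtColor(im,cv2.COLOR_BGR2HSV);H,S,V=[hsv[...,i].astype(int) for i in range(3)]
meas.blobs((V<45),0.03,"black",300,(260,150,400,330))
s=robot.read_state();print(s["tool_pos"],s["orientation"])
print(proj([.6498,-.263,.03],K,E))
E
```

```text
t: 9.03
tool_pos: [0.6459, -0.1788, 0.1965]
orientation: [-2.136, -2.299, 0.002]
force: [-0.2, 0.2, -0.8]
opening: 0.0417
gripper_force: 0.0
black px [274. 309.] ctr [ 0.604  -0.2755] cen [ 0.6023 -0.2796] size [0.0524, 0.0107] ang 76.9 area 328.0
black px [363. 310.] ctr [ 0.6942 -0.2706] cen [ 0.698  -0.2713] size [0.0242, 0.0537] ang -67.5 area 607.0
black px [326. 290.] ctr [ 0.655  -0.2516] cen [ 0.6546 -0.2497] size [0.0192, 0.0867] ang -85.1 area 1582.5
[ 0.64593944 -0.17875904  0.19734878] [-2.13690599e+00 -2.29998167e+00  1.37515683e-03]
[319.91585735 300.97040643]
```

View pics/w6.png

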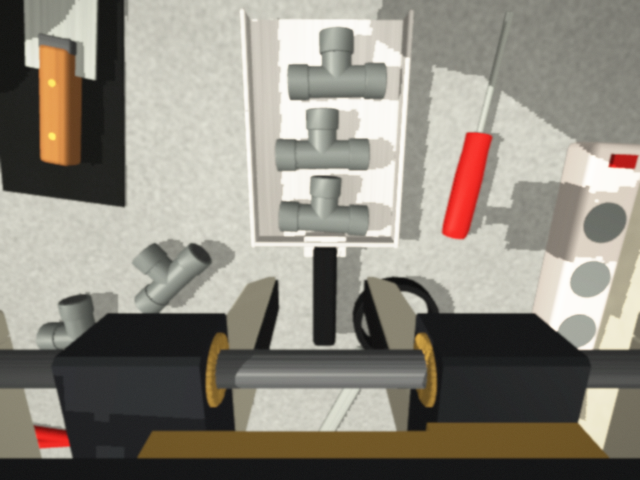

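Wrist view: the tray's handle at (324,295), three tees at (337,80), (322,152), (323,215), tape clear of the right finger's path. Gripping near the rear wall and testing with a small lift.

```bash
python3 -m inch '[5,-56,-40,0,45,5,-56,-80,0,45,5,-56,-120,0,45,5,-56,-155,0,45,5,-56,-178,0,45,5,-56,-188,0,45,5,-56,-191,0,45,5,-56,-191,0,45,5,-56,-191,0,0,5,-56,-191,0,0]' 60; python3 -m inch '[0,0,0,0,0,0,0,0,0,0,0,0,0,0,0,0,0,3,0,0,0,0,6,0,0,0,0,9,0,0,0,0,12,0,0,0,0,12,0,0,0,0,12,0,0]'
python3 - <<'E'
from h import *
im,K,E=snap("wrist","w7.png",(160,0,480,240),2.4)
s=robot.read_state();print(s["tool_pos"],s["orientation"],s["force"],s["wrist_torque"])
E
```

```text
t: 9.92
tool_pos: [0.6546, -0.2361, 0.0116]
orientation: [2.134, 2.298, 0.003]
force: [0.0, -0.7, 0.1]
opening: 0.033
gripper_force: 0.0
t: 10.67
tool_pos: [0.6522, -0.2353, 0.0196]
orientation: [2.138, 2.301, -0.0]
force: [-0.2, 0.2, -4.2]
opening: 0.0236
gripper_force: 60.0
[ 0.65200872 -0.23521201  0.01932442] [-2.13815687e+00 -2.30123821e+00  2.90908198e-04] [-0.9262892   0.48009767 -3.63920353] [-0.54659716 -0.08076968 -0.0129965 ]
```

View pics/w7.png

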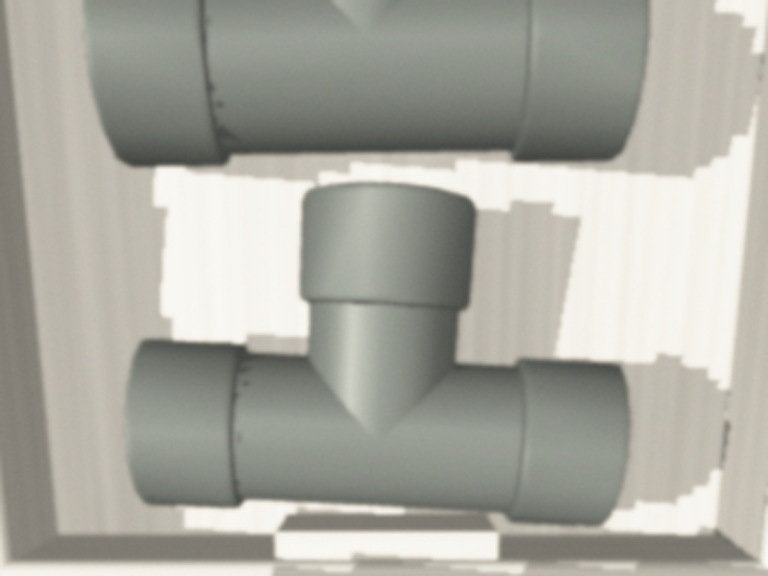

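The whole weight (3.7 N) and moment are held and the tray stays level. Lifting, then carrying it gently.

```bash
python3 -m inch '[0,0,8,0,0,0,0,25,0,0,0,0,50,0,0,0,0,80,0,0,0,0,110,0,0,0,0,135,0,0,0,0,146,0,0,0,0,150,0,0,0,0,150,0,0]' && python3 -m inch '[-6,6,0,-1,0,-18,18,0,-2,0,-38,37,0,-4,0,-64,63,0,-6,0,-90,88,0,-8,0,-115,113,0,-10,0,-140,138,0,-12,0,-164,161,0,-13.5,0,-183,180,0,-13.5,0,-197,193,0,-13.5,0]' && python3 -m inch '[-9,9,0,0,0,-15,15,0,0,0,-20,20,0,0,0,-23,23,0,0,0,-25,24,0,0,0,-26,25,0,0,0]'
python3 - <<'E'
from h import *
s=robot.read_state();print(s["tool_pos"],s["orientation"],s["force"],s["wrist_torque"])
snap("scene","s8.png",(220,110,440,290),3.4)
E
```

```text
t: 11.47
tool_pos: [0.6526, -0.2355, 0.1703]
orientation: [2.138, 2.3, 0.001]
force: [-0.0, -0.2, -4.7]
opening: 0.0236
gripper_force: 60.0
t: 12.3
tool_pos: [0.4517, -0.0403, 0.1665]
orientation: [-2.39, -2.032, 0.005]
force: [0.6, -0.1, -4.9]
opening: 0.0233
gripper_force: 60.0
t: 12.8
tool_pos: [0.4291, -0.0175, 0.1693]
orientation: [-2.394, -2.034, 0.001]
force: [-0.4, -0.3, -4.6]
opening: 0.0232
gripper_force: 60.0
[ 0.42908809 -0.01745109  0.16928491] [-2.39406066e+00 -2.03377279e+00  7.13316628e-04] [-0.39342448 -0.30913629 -4.57911689] [-0.53912643  0.04263271 -0.04438408]
```

View pics/s8.png

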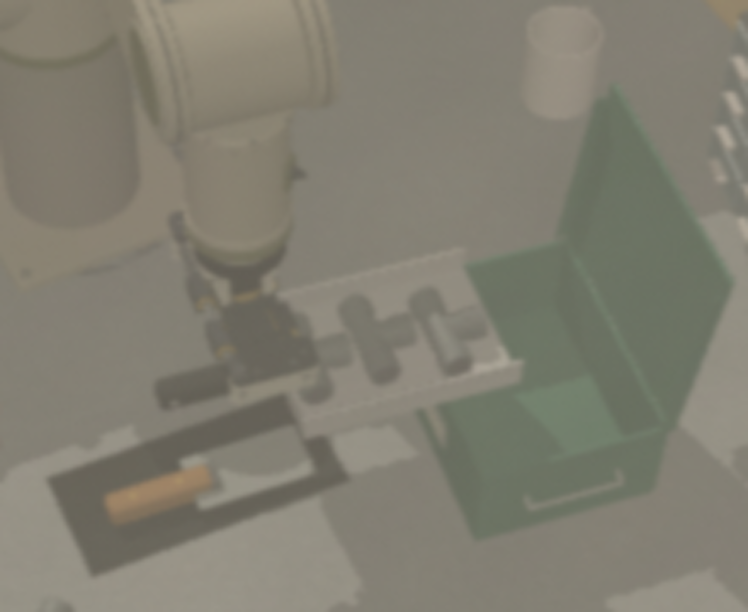

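Scene: the tray with its three tees at (315,365), (370,340), (445,325) is level and its front is over the tin. I lower it to the rim, then loosen the grip so it pivots down onto the rim.

```bash
python3 -m inch '[0,0,-20,0,0,0,0,-40,0,0,0,0,-52,0,0,0,0,-56,0,0,0,0,-56,0,0]' 60 && python3 -m inch '[0,0,0,0,0,0,0,0,0,0,0,0,0,0,0,0,0,0,0,0]' 10 && python3 -m inch '[0,1,10,0,0,0,2,20,0,0,1,4,30,0,0,1,6,40,0,0,1,8,50,0,0,2,11,60,0,0,2,11,60,0,0]'
python3 - <<'E'
from h import *
s=robot.read_state();print(s["tool_pos"],s["force"],s["wrist_torque"])
snap("scene","s9.png",(220,110,440,290),3.4)
E
```

```text
t: 13.27
tool_pos: [0.4286, -0.0175, 0.1126]
orientation: [-2.393, -2.033, 0.002]
force: [0.3, 0.2, -3.7]
opening: 0.0235
gripper_force: 60.0
t: 13.6
tool_pos: [0.43, -0.0175, 0.1146]
orientation: [2.393, 2.033, 0.002]
force: [0.1, -1.7, -2.4]
opening: 0.0239
gripper_force: 10.0
t: 14.18
tool_pos: [0.4327, -0.0059, 0.1765]
orientation: [2.392, 2.033, 0.004]
force: [-1.3, 0.0, -1.2]
opening: 0.024
gripper_force: 10.0
[ 0.43265419 -0.00591433  0.17653492] [-1.29765097  0.00791131 -1.22326528] [-0.05349434  0.14424349  0.13670372]
```

View pics/s9.png

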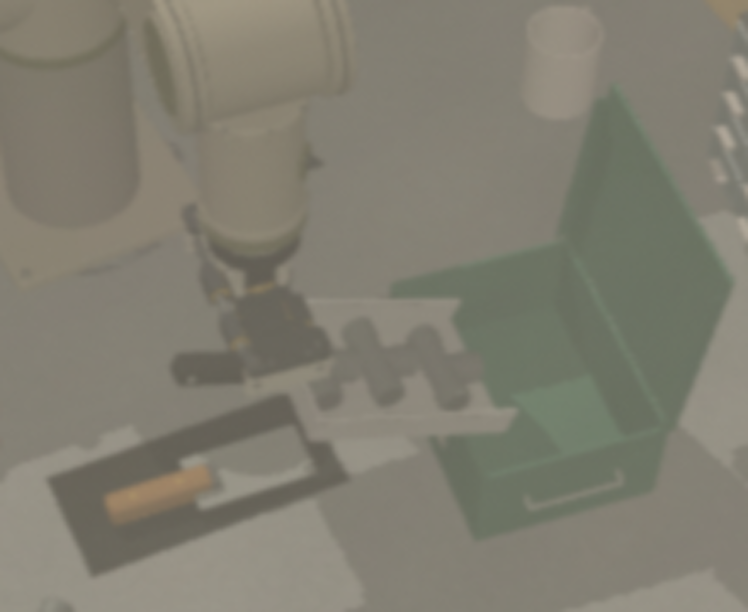

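The tray pivots as planned (about 20°), tees still on it. Continuing to about 40°.

```bash
python3 -m inch '[1,5,10,0,0,1,9,20,0,0,2,13,28,0,0,2,17,35,0,0,3,21,41,0,0,4,25,47,0,0,5,30,53,0,0,5,30,53,0,0,5,30,53,0,0,5,30,53,0,0]'
python3 - <<'E'
from h import *
s=robot.read_state();print(s["tool_pos"],s["force"],s["wrist_torque"])
snap("scene","s10.png",(220,110,440,290),3.4)
E
```

```text
t: 15.07
tool_pos: [0.4363, 0.0236, 0.2266]
orientation: [2.394, 2.034, 0.0]
force: [0.4, 0.0, -1.8]
opening: 0.0244
gripper_force: 10.0
[0.43634081 0.02361634 0.22663781] [ 0.42914614  0.04695114 -1.81661156] [ 0.13491478 -0.07196378 -0.08600754]
```

View pics/s10.png

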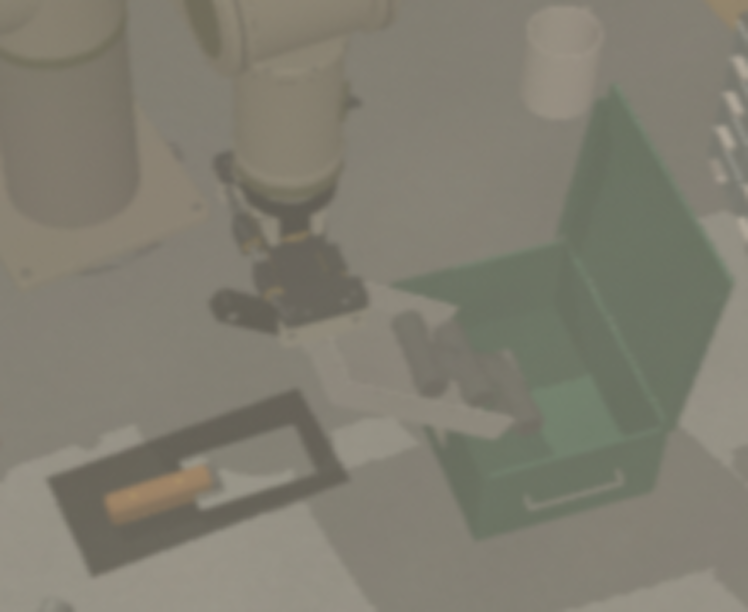

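Scene: the three tees have slid down to the spout at (415,350), (465,365), (515,395), queued nose to tail. That was my 14th picture; from here I work with numbers only. Firm grip, raise the spout so that they drop out.

```bash
cat > tees.py <<'E'
from h import *
def tees(im,roi,vmax,smax=45,amin=60,z=0.03,K=None,E=None):
    h=cv2.cvtColor(im,cv2.COLOR_BGR2HSV).astype(int);m=((h[...,2]<vmax)&(h[...,1]<smax)).astype(np.uint8)
    k=np.zeros_like(m);k[roi[1]:roi[3],roi[0]:roi[2]]=1;m=cv2.morphologyEx(m*k,cv2.MORPH_OPEN,np.ones((2,2),np.uint8))
    for c in cv2.findContours(m,cv2.RETR_EXTERNAL,cv2.CHAIN_APPROX_SIMPLE)[0]:
        if cv2.contourArea(c)>amin:
            x,y,w,hh=cv2.boundingRect(c);print("bbox",x,y,w,hh,"area",cv2.contourArea(c),np.round(plane(x+w/2,y+hh/2,z,K,E),3))
E
python3 - <<'E'
from tees import *
im,K,E=load("scene")
hsv=cv2.cvtColor(im,cv2.COLOR_BGR2HSV)
for c in((415,350),(465,365),(515,395),(440,410),(360,360),(580,400),(500,320),(480,520)):
    u,v=int(220+c[0]/3.4),int(110+c[1]/3.4);print(c,u,v,hsv[v,u])
E
python3 -m inch '[0,0,0,0,0,0,0,0,0,0,0,0,0,0,0,1,4,12,0,0,1,8,24,0,0,2,12,36,0,0,2,15,48,0,0,2,15,50,0,0,2,15,50,0,0,2,15,50,0,0]' 60
python3 - <<'E'
from tees import *
im,K,E=snap("scene")
tees(im,(330,180,440,270),100,40,30,K=K,E=E)
s=robot.read_state();print(s["tool_pos"],s["force"],s["wrist_torque"])
E
```

```text
(415, 350) 342 212 [ 21  30 121]
(465, 365) 356 217 [ 21  29 122]
(515, 395) 371 226 [ 25  27 122]
(440, 410) 349 230 [ 21  29 141]
(360, 360) 325 215 [ 21  30 137]
(580, 400) 390 227 [ 51  38 128]
(500, 320) 367 204 [ 44  33 116]
(480, 520) 361 262 [ 45  35 116]
t: 15.95
tool_pos: [0.4383, 0.0388, 0.2767]
orientation: [2.394, 2.034, 0.0]
force: [0.8, -0.5, -3.1]
opening: 0.0235
gripper_force: 60.0
[0.43796543 0.03867811 0.27611766] [ 0.70010721 -0.69653426 -4.48515445] [-0.23633767 -0.03194681  0.00628753]
```

```bash
python3 -m inch '[0,0,0,0,0,0,0,0,0,0,0,0,0,0,0,0,0,0,0,0]'
cat > look.py <<'E'
from h import *
def show(n):
    im,K,E=snap(n); hsv=cv2.cvtColor(cv2.GaussianBlur(im,(3,3),0),cv2.COLOR_BGR2HSV).astype(int);H,S,V=[hsv[...,i] for i in range(3)]
    P=lambda x,y,z:proj([.473+.165*x+.986*y,.246+.986*x-.165*y,z],K,E)
    # grid over tin floor plane z=.03 in tin frame; y here to world +x
    m={}
    print(n,"rows: tin x from .085(back) to -.085; cols: side -.11..+.11 (world x up)")
    for x in np.arange(.08,-.1,-.02):
        r=""
        for y in np.arange(-.11,.12,.02):
            u,v=P(x,y,.03).round().astype(int)
            a=(H[v,u],S[v,u],V[v,u]); r+=" %3d/%3d/%3d"%a
        print("%5.2f"%x,r)
import sys
if __name__=="__main__":
    for n in sys.argv[1:]: show(n)
    s=robot.read_state();print(s["force"],s["wrist_torque"])
E
python3 look.py scene top
```

```text
t: 16.33
tool_pos: [0.438, 0.0386, 0.2762]
orientation: [-2.394, -2.034, 0.001]
force: [0.2, -0.5, -3.8]
opening: 0.0235
gripper_force: 60.0
scene rows: tin x from .085(back) to -.085; cols: side -.11..+.11 (world x up)
 0.08   24/ 29/124  30/ 27/115  37/ 29/115  39/ 32/112  42/ 34/113  44/ 34/114  44/ 37/116  43/ 36/114  44/ 34/113  46/ 37/118  45/ 35/116  42/ 33/115
 0.06   36/ 31/115  24/ 29/122  26/ 26/138  23/ 29/115  43/ 35/117  34/ 29/123  30/ 26/129  24/ 28/129  44/ 33/115  46/ 37/117  42/ 34/114  36/ 30/120
 0.04   42/ 34/114  30/ 24/115  24/ 29/122  35/ 27/123  24/ 28/136  24/ 28/137  24/ 29/125  32/ 29/116  44/ 33/117  48/ 37/124  43/ 35/115  42/ 33/115
 0.02   41/ 32/113  44/ 33/116  23/ 27/121  24/ 29/122  28/ 28/120  26/ 27/133  26/ 28/128  42/ 33/116  47/ 34/119  51/ 38/128  44/ 33/115  43/ 35/115
-0.00   34/ 30/119  39/ 30/121  32/ 27/124  26/ 29/125  21/ 31/142  21/ 29/142  26/ 29/125  25/ 27/125  36/ 31/116  45/ 35/117  41/ 35/115  44/ 33/115
-0.02   21/ 31/138  21/ 30/138  22/ 28/139  20/ 30/151  21/ 30/143  21/ 30/138  25/ 28/120  39/ 31/116  39/ 31/117  45/ 35/11
[... 1290 characters left out ...]
/120/ 72  74/119/ 73
-0.02   20/ 52/203  20/ 53/203  20/ 53/197  20/ 55/185  19/ 57/166  21/ 52/113  20/ 56/110  20/ 59/112  50/ 24/130  18/ 15/166  74/117/ 72  74/117/ 74
-0.04   20/ 49/166  20/ 52/203  20/ 53/199  20/ 54/190  19/ 56/177  20/ 57/156  20/ 58/132  20/ 57/116  14/ 18/180  16/ 17/167  74/120/ 72  74/119/ 73
-0.06   19/ 58/105  19/ 56/136  19/ 55/172  20/ 54/185  20/ 56/174  19/ 56/154  20/ 57/126  20/ 59/108  16/ 18/180  18/ 18/171  74/119/ 73  74/121/ 74
-0.08   20/ 51/209  20/ 49/213  20/ 52/203  20/ 53/192  19/ 56/177  20/ 58/158  20/ 57/129  20/ 59/113  14/ 21/133  14/ 22/125  74/122/ 50  74/115/ 53
[-0.21401108 -0.21386942 -2.09560166] [-0.23001258 -0.06567869 -0.01441341]
```

Grey pixels now fill the tin's rear half, so tees are in. Backing the tray out, then counting what is in the tin and on the tray.

```bash
python3 -m inch '[0,0,15,0,0,0,-20,35,0,0,10,-50,40,0,0,40,-90,40,0,0,214,-274,40,13.5,0,214,-274,40,13.5,0,214,-274,40,13.5,0,214,-274,40,13.5,0,214,-274,40,13.5,0,214,-274,40,13.5,0]'
cat > cnt.py <<'E'
from h import *
# ascii map of top view: T = grey tee (dark neutral), g green, r red, . other
im,K,E=snap("top"); h=cv2.cvtColor(im,cv2.COLOR_BGR2HSV).astype(int);H,S,V=[h[...,i] for i in range(3)]
def amap(u0,v0,u1,v1,st=2):
    for v in range(v0,v1,st*1):
        print("%3d "%v+"".join("g" if S[v,u]>70 and 60<H[v,u]<95 else "T" if S[v,u]<30 and V[v,u]<135 else "o" if S[v,u]>70 else "." for u in range(u0,u1,st)))
a=[int(x) for x in sys.argv[1:]]; amap(*a)
E
python3 cnt.py 160 205 275 330
```

```text
t: 17.27
tool_pos: [0.6454, -0.2287, 0.316]
orientation: [-2.139, -2.301, -0.0]
force: [0.0, -0.4, -1.4]
opening: 0.0237
gripper_force: 60.0
205 gggggg.TTTTTTTTTTTTTTTTTTTTTTTTTTTTTTTTTTTTTTTTTTTTTTTTTTT
207 gggggggggTTTTTTTTTTTTTTTTTTTTTTTTTTTTTTTTTTTTTTTTTTTTTTTTT
209 gggggggggg..TTTTTTTTTTTTTTTTTTTTTTTTTTTTTTTTTTTTTTTTTTTTTT
211 ggggggggggggg..TTTTTTTTTTTTTTTTTTTTTTTTTTTTTTTTTTTTTTTTTTT
213 ggggggggggggggggggg..TTTTTTTTTTTTTTTTTTTTTTTTTTTTTTTTTTTTT
215 gggggggggggggggggggggggggg..TTTTTTTTTTTTTTTTTTTTTTTTTTTTTT
217 gggggggggggggggggggggggggggggggg..TTTTTTTTTTTTTTTTTTTTTTTT
219 gggggggggggggggggggggggggggggggggggggg..TTTTTTTTTTTTTTTTTT
221 ggggggggggggggggggggggggggggggggggggggggggggg.TTTTTTTTTTTT
223 ggggggggggggggggggggggggggggggggggggggggggggggggTTTTTTTTTT
225 ggggggggggggggggggggggggggggggggggggggggggggggggg.TTTTTTTT
227 ggggggggggggggggggggggggggggggggggggggggggggggggggTTTTTTTT
229 ggggggggggggggggggggggggggggggggggggggggggggggggg.TTTTTTTT
231 gggggggggggggggggggggggggggggggggggggggggggggggggTTTTTTTTT
233 gggggggggggggggggggggggggggggggggggggggggggggggggTTTTTTTTT
235 gggggggggg
[... 2309 characters left out ...]
TTTTTTT
309 gggggggggggggggggggggggggggggggggggggggggggTTTTTTTTTTTTTTT
311 g.TT..gggggggggggggggggggggggggggggggggggggTTTTTTTTTTTTTTT
313 .TT..........ggggggggggggggggggggggggggggggTTTTTTTTTTTTTTT
315 ...................ggggggggggggggggggggggggTTTTTTTTTTTTTTT
317 .........................ggggggggggggggggg.TTTTTTTTTTTTTTT
319 ................................gggggggggTTTTTTTTTTTTTTTTT
321 .................................TTT..g.TTTTTTTTTTTTTTTTTT
323 TTTTTTTTTTTTTTTTT................TTTTTTTTTTTTTTTTTTTTTTTTT
325 TTTTTTTTTTTTTTTTTTTTTTTTTTTTTTTTTTTTTTTTTTTTTTTTTTTTTTTTTT
327 TTTTTTTTTTTTTTTTTTTTTTTTTTTTTTTTTTTTTTTTTTTTTTTTTTTTTTTTTT
329 TTTTTTTTTTTTTTTTTTTTTTTTTTTTTTTTTTTTTTTTTTTTTTTTTTTTTTTTTT
```

The map shows three tees lying in the tin, and the force says the tray is empty. Setting the tray down: front edge first, then levelling with a loose grip.

```bash
python3 -m inch '[4,20,-40,0,0,4,40,-80,0,0,4,47,-120,0,0,4,47,-150,0,0,4,47,-160,0,0,4,47,-160,0,0]' 60 && python3 -m inch '[0,0,0,0,0,0,-12,-17,0,0,0,-23,-34,0,0,0,-32,-52,0,0,0,-39,-69,0,0,0,-45,-89,0,0,0,-50,-108,0,0,0,-52,-128,0,0,0,-53,-140,0,0,0,-53,-146,0,0]' 8 && python3 -m inch '[0,0,0,0,0,0,0,0,0,40,0,0,0,0,45,0,0,0,0,45]'
```

```text
t: 17.82
tool_pos: [0.6457, -0.1789, 0.152]
orientation: [-2.133, -2.296, 0.005]
force: [0.2, -1.1, -2.9]
opening: 0.0232
gripper_force: 60.0
t: 18.65
tool_pos: [0.6495, -0.2343, 0.012]
orientation: [2.138, 2.299, 0.001]
force: [-4.8, -2.1, 9.1]
opening: 0.0241
gripper_force: 8.0
t: 18.98
tool_pos: [0.6495, -0.233, 0.0124]
orientation: [2.136, 2.3, 0.001]
force: [0.0, -0.3, -0.0]
opening: 0.0394
gripper_force: 0.0
```

```bash
python3 -m inch '[0,0,30,0,45,0,0,70,0,45,0,0,110,0,45,-170,0,240,-5,80,-170,0,240,-5,80,-170,0,240,-5,80,-170,0,240,-5,80,-170,0,240,-5,80,-170,0,240,-5,80,-170,0,240,-5,80]'
cat > bt.py <<'E'
from h import *
import meas
im,K,E=snap("wrist")
meas.K,meas.E=K,E
h=cv2.cvtColor(im,cv2.COLOR_BGR2HSV).astype(int);H,S,V=[h[...,i] for i in range(3)]
s=robot.read_state();a=np.degrees(2*np.arctan2(s["orientation"][1],s["orientation"][0]))-90
print("tool",s["tool_pos"],"tool_y ang %.1f"%((a+90)%180-90))
meas.blobs((V<150)&(V>50)&(S<25)&(V<150),0.015,"tee",500)
for c in([.413,-.327],[.4996,-.2508],[.517,-.393]): print("exp px",proj([*c,.015],K,E).round())
im,K,E=snap("top");meas.K,meas.E=K,E
h=cv2.cvtColor(im,cv2.COLOR_BGR2HSV).astype(int);H,S,V=[h[...,i] for i in range(3)]
meas.blobs((V<125)&(S<60),0.015,"TOPtee",150,(395,228,490,312))
meas.blobs((V<45),0.03,"TOPhandle",100,(385,175,445,205))
meas.blobs((H>8)&(H<20)&(S>120)&(V>120),0.025,"TOPknifeh",100,(280,260,400,330))
E
python3 bt.py
```

```text
t: 19.82
tool_pos: [0.4786, -0.2337, 0.2546]
orientation: [2.233, 2.2, 0.003]
force: [0.3, -0.9, -1.1]
opening: 0.0742
gripper_force: 0.0
tool [ 0.47886164 -0.23322758  0.25233909] tool_y ang -0.8
tee px [322. 372.] ctr [ 0.4784 -0.4554] cen [ 0.4774 -0.4548] size [0.0515, 0.4674] ang -1.1 area 12006.5
tee px [322. 327.] ctr [ 0.4782 -0.3901] cen [ 0.5202 -0.3942] size [0.2245, 0.0707] ang -0.4 area 2916.5
tee px [254. 283.] ctr [ 0.3979 -0.3307] cen [ 0.4113 -0.3244] size [0.0764, 0.0935] ang -83.5 area 2277.5
tee px [338. 212.] ctr [ 0.4986 -0.2458] cen [ 0.5053 -0.2477] size [0.1025, 0.0628] ang 45.4 area 2321.5
tee px [561. 135.] ctr [ 0.7416 -0.178 ] cen [ 0.758  -0.1549] size [0.1535, 0.2923] ang -77.3 area 11847.5
tee px [ 91. 169.] ctr [ 0.2239 -0.2148] cen [ 0.223  -0.1789] size [0.1766, 0.3737] ang -96.8 area 53084.0
exp px [267. 281.]
exp px [339. 218.]
exp px [353. 329.]
TOPtee px [450. 298.] ctr [ 0.3809 -0.3427] cen [ 0.3729 -0.3487] size [0.0755, 0.0678] ang -91.1 area 521.5
TOPtee px [422. 256.] ctr [ 0.4883 -0.2753] cen [ 0.5032 -0.2743] size [0.1114, 0.1392] ang 178.2 area 791.0
TOPhandle px [416. 194.] ctr [ 0.6464 -0.2607] cen [ 0.6465 -0.2613] size [0.1039, 0.0215] ang -86.0 area 305.5
TOPknifeh px [354. 293.] ctr [ 0.3988 -0.1001] cen [ 0.3989 -0.1001] size [0.025, 0.0973] ang -97.2 area 338.5
```

Run:
```python
from h import *
im,K,E=load("wrist")
i=cv2.GaussianBlur(im,(3,3),0).astype(int)
for v in range(180,350,8):
    print(v," ".join("%4d%4d"%(i[v,u].mean(),i[v,u,1]-i[v,u,2]) for u in range(215,400,10)))
```

```text
180  197   0  192   0  193  -1  197  -1  195   0  198  -1  190  -1  194  -1  195   0  195  -1  189  -1  192  -1  197   0  202  -1  202   0  203  -1  198   0  197  -1  194   0
188  189   0  197  -1  195   0  191  -2  188   0  187   0  193  -1  190   0  194  -1  192  -1  196  -1  192  -1  152  -1  194  -1  162   0  126  -1  148   0  199   0  194   0
196  199   0  195   0  191   0  190  -1  192   0  189  -1  191  -1  191   0  194   0  194  -1  103   1   85   3  136   0  125   3  140   4  119   0  134   0  134   0  200   0
204  196   0  200   0  196  -1  195  -1  196   0  189  -1  194   0  192  -1  193   0  172   0  149   5  110   4  120   0  130   4  160   4  141   4  131  -1  172   0  194  -1
212  193  -1  197   0  197  -1  189   0  187  -1  192  -1  191   0  191   0  195   0  164   1  148   5  137   4  102   4  163   5  135   4  100   2  180   0  197  -1  196  -1
220  195  -1  189  -1  193  -1  194   0  196   0  199   0  194   0  196   0  198   0  194  -1  166   0  147   5  142   5  148   5  104   3  155  -1  196  -1  197  -1  194   0
228  189  -1  196  -1  195   0  200  -1  198   0  
[... 2049 characters left out ...]

324  121  -4   19  -2   19   0  188  -1  197   0  197  -1  190  -2  191  -1  195   0  192  -1  189  -1   84   4   68   2  129   5  148   5  108   2  136  -1  139   0  171  -1
332   32   0   19   0   62  -1  196  -1  192  -1  186   0  193   0  189  -1  194   0  189   0  162   0  139   4  123   4  132   5  143   4   80   3   75   2   99   0  135   0
340   19  -1   19   0  184  -1  191   0  193  -1  198  -1  190  -1  198   0  192  -1  192  -1  164   1  141   5  143   5  144   5  144   4  138   5  131   5  114   2  138   0
348   25   0   25   0  163  -1  168   0  163  -1  167   0  169  -1  167  -1  161  -1  163   0  162   0  160   0  160  -1  157   0  134   1  118   4  122   4  151   1  166  -1
```

`G−R ≥ 2` isolates the grey tees cleanly from bench and shadows. Moving over them to measure.

```bash
cat > bt.py <<'E'
from h import *
im,K,E=snap("wrist")
s=robot.read_state();a=np.degrees(2*np.arctan2(s["orientation"][1],s["orientation"][0]))-90
ty=(a+90)%180-90
p=s["tool_pos"];print("tool",np.round(p,4),"tool_y %.1f"%ty)
i=cv2.GaussianBlur(im,(3,3),0).astype(int)
m=((i[...,1]-i[...,2]>=2)&(abs(i[...,0]-i[...,1])<25)&(i.mean(2)>45)).astype(np.uint8);m[300:]=0
m=cv2.morphologyEx(m,cv2.MORPH_CLOSE,np.ones((5,5),np.uint8));m=cv2.morphologyEx(m,cv2.MORPH_OPEN,np.ones((3,3),np.uint8))
for c in cv2.findContours(m,cv2.RETR_EXTERNAL,cv2.CHAIN_APPROX_NONE)[0]:
    if cv2.contourArea(c)<500: continue
    W=np.float32([plane(u,v,.018,K,E)[:2] for u,v in c[:,0]])
    r=cv2.minAreaRect(W); b=cv2.boxPoints(r); e=[b[1]-b[0],b[2]-b[1]]
    l,w=sorted(e,key=np.linalg.norm)[::-1]; n=w/np.linalg.norm(w); ctr=np.array(r[0])
    M=cv2.moments(W*1000); cen=np.array([M['m10'],M['m01']])/M['m00']/1000
    if (cen-ctr)@n>0: n=-n
    far=ctr+n*np.linalg.norm(w)/2
    g=far-n*0.012   # grip point on branch, 28 mm from run axis
    run=np.degrees(np.arctan2(l[1],l[0])); dy=(run-ty+90)%180-90
    print("px",c[:,0].mean(0).round(),"ctr",ctr.round(4),"size",np.linalg.norm(l).round(4),np.linalg.norm(w).round(4),"run %.1f"%((run+90)%180-90),"branch dir",n.round(2),"cen-ctr %.4f"%((cen-ctr)@n),"grip",g.round(4),"MOVE mm",((g-p[:2])*1000).round(),"yaw %.1f"%dy)
E
python3 -m inch '[0,-40,0,0,80,0,-80,0,0,80,0,-120,0,0,80,0,-130,0,0,80,0,-130,0,0,80,0,-130,0,0,80]'; python3 bt.py
```

```text
t: 20.42
tool_pos: [0.4784, -0.3623, 0.248]
orientation: [-2.235, -2.203, -0.001]
force: [-0.1, -0.4, 0.6]
opening: 0.0748
gripper_force: 0.0
tool [ 0.4786 -0.3616  0.2486] tool_y -0.8
px [355. 234.] ctr [ 0.5177 -0.3905] size 0.0883 0.0549 run -12.8 branch dir [0.22 0.98] cen-ctr -0.0062 grip [ 0.5211 -0.3754] MOVE mm [ 42. -14.] yaw -12.0
px [504. 231.] ctr [ 0.6819 -0.4061] size 0.1565 0.0376 run 72.9 branch dir [ 0.96 -0.29] cen-ctr -0.0046 grip [ 0.6884 -0.4081] MOVE mm [210. -47.] yaw 73.7
px [241. 176.] ctr [ 0.385  -0.3307] size 0.0868 0.0583 run -83.9 branch dir [-0.99 -0.11] cen-ctr -0.0071 grip [ 0.368  -0.3326] MOVE mm [-111.   29.] yaw -83.1
px [335.  98.] ctr [ 0.4883 -0.2473] size 0.0864 0.0563 run 47.1 branch dir [-0.73  0.68] cen-ctr -0.0066 grip [ 0.4765 -0.2363] MOVE mm [ -2. 125.] yaw 47.8
```

Measured: tee B run −13° at (0.518,−0.391), tee C run −84° at (0.385,−0.331), tee A run 47° at (0.488,−0.247); the (504,231) blob is the wrench. Gripping B by its branch.

```bash
python3 -m inch '[42,-14,-35,-6,65,42,-14,-70,-12,65,42,-14,-110,-12,65,42,-14,-150,-12,65,42,-14,-190,-12,65,42,-14,-220,-12,65,42,-14,-236,-12,65,42,-14,-240,-12,65,42,-14,-240,-12,0,42,-14,-240,-12,0]' 20 && python3 -m inch '[0,0,0,0,0,0,0,0,0,0,0,0,0,0,0,0,0,30,0,0,0,0,70,0,0,0,0,110,0,0,0,0,150,0,0,0,0,180,0,0,0,0,200,0,0]'
```

```text
t: 21.3
tool_pos: [0.5215, -0.3765, 0.012]
orientation: [2.453, 1.961, 0.001]
force: [-0.8, 0.2, 0.6]
opening: 0.0515
gripper_force: 0.0
t: 22.05
tool_pos: [0.5216, -0.3781, 0.2167]
orientation: [2.45, 1.956, 0.002]
force: [0.8, -0.5, 0.3]
opening: 0.0294
gripper_force: 20.0
```

```bash
python3 -m inch '[0,30,0,0,0,0,70,0,0,0,1,110,0,0,0,1,150,0,0,0,2,190,0,0,0,2,230,0,0,0,3,270,0,0,0,3,310,0,0,0,4,350,0,3,0,4,390,0,3,0]' && python3 -m inch '[1,40,0,0,0,1,80,0,0,0,2,120,0,0,0,2,160,0,0,0,3,190,0,0,0,3,206,-30,0,0,3,207,-65,0,0,3,207,-100,0,0,3,207,-130,0,0,3,207,-140,0,0]'
```

```text
t: 22.88
tool_pos: [0.5242, 0.0149, 0.2117]
orientation: [2.399, 2.026, 0.002]
force: [1.2, -0.1, -0.6]
opening: 0.0294
gripper_force: 20.0
t: 23.72
tool_pos: [0.5241, 0.2193, 0.0658]
orientation: [-2.401, -2.022, 0.01]
force: [-1.6, 0.1, -0.1]
opening: 0.0294
gripper_force: 20.0
```

```bash
python3 -m inch '[0,0,-15,0,0,0,0,-25,0,0,0,0,-25,0,40,0,0,-25,0,50,0,0,-25,0,50,0,0,-25,0,50,0,0,15,0,50,0,0,55,0,50,0,0,95,0,50,0,0,135,0,50]' && python3 -m inch '[0,0,40,0,65,-8,-40,45,2,65,-15,-80,45,5,65,-22,-120,45,9,65,-30,-160,45,9,65,-38,-200,45,9,65,-45,-240,45,9,65,-52,-280,45,9,65,-60,-320,45,9,65,-65,-360,45,9,65]' && python3 -m inch '[-4,-40,0,0,65,-7,-80,0,0,65,-10,-120,0,0,65,-12,-160,0,0,65,-14,-200,0,0,65,-14,-215,0,0,65,-14,-215,0,0,65,-14,-215,0,0,65]'; python3 bt.py
```

```text
t: 24.55
tool_pos: [0.5273, 0.2201, 0.2086]
orientation: [2.403, 2.023, 0.002]
force: [1.3, -0.3, -0.5]
opening: 0.0466
gripper_force: 0.0
t: 25.38
tool_pos: [0.4617, -0.1418, 0.2522]
orientation: [2.235, 2.204, 0.002]
force: [0.6, -0.2, -0.0]
opening: 0.0608
gripper_force: 0.0
t: 26.05
tool_pos: [0.4481, -0.3556, 0.2512]
orientation: [2.238, 2.203, 0.0]
force: [0.2, 0.4, 0.0]
opening: 0.0606
gripper_force: 0.0
tool [ 0.4484 -0.3546  0.2513] tool_y -0.8
px [505. 272.] ctr [ 0.6621 -0.4411] size 0.0725 0.018 run 68.5 branch dir [ 0.93 -0.37] cen-ctr -0.0004 grip [ 0.6593 -0.44  ] MOVE mm [211. -85.] yaw 69.3
px [540. 209.] ctr [ 0.6864 -0.3654] size 0.0747 0.0393 run 59.0 branch dir [-0.86  0.51] cen-ctr -0.0037 grip [ 0.6799 -0.3615] MOVE mm [231.  -7.] yaw 59.9
px [269. 181.] ctr [ 0.3854 -0.3307] size 0.0873 0.0584 run -84.0 branch dir [-0.99 -0.1 ] cen-ctr -0.0066 grip [ 0.3684 -0.3325] MOVE mm [-80.  22.] yaw -83.2
px [363. 103.] ctr [ 0.4889 -0.2469] size 0.0875 0.0556 run 46.9 branch dir [-0.73  0.68] cen-ctr -0.0065 grip [ 0.4774 -0.2361] MOVE mm [ 29. 119.] yaw 47.8
```

```bash
python3 -m inch '[-40,11,0,-7,65,-80,22,0,-14,65,-80,22,-20,-21,65,-80,22,-40,-28,65,-80,22,-60,-35,65,-80,22,-80,-42,65,-80,22,-100,-49,65,-80,22,-120,-56,65,-80,22,-120,-63,65,-80,22,-120,-70,65]' && python3 -m inch '[0,0,0,-7,65,0,0,-30,-13,65,0,0,-65,-13,65,0,0,-95,-13,65,0,0,-115,-13,65,0,0,-122,-13,65,0,0,-122,-13,65,0,0,-122,-13,0,0,0,-122,-13,0,0,0,-122,-13,0]' 20 && python3 -m inch '[0,0,0,0,0,0,0,0,0,0,0,0,30,0,0,0,0,70,0,0,0,0,110,0,0,0,0,150,7,0,0,0,190,14,0,0,0,200,21,0,0,0,200,28,0,0,0,200,35,0]'
```

```text
t: 26.93
tool_pos: [0.3681, -0.3304, 0.1293]
orientation: [-3.096, -0.518, 0.002]
force: [0.7, 0.1, 0.5]
opening: 0.0604
gripper_force: 0.0
t: 27.77
tool_pos: [0.3696, -0.334, 0.0107]
orientation: [3.134, 0.17, 0.004]
force: [-0.5, 1.0, 0.6]
opening: 0.0446
gripper_force: 0.0
t: 28.6
tool_pos: [0.369, -0.3338, 0.211]
orientation: [2.934, 1.113, 0.002]
force: [0.2, -0.2, -1.1]
opening: 0.0296
gripper_force: 20.0
```

```bash
python3 -m inch '[8,30,0,6,0,19,68,0,13,0,30,106,0,20,0,41,144,0,27,0,52,182,0,34,0,63,219,0,39.5,0,74,257,0,39.5,0,85,295,0,39.5,0,96,332,0,39.5,0,107,370,0,39.5,0]' && python3 -m inch '[11,38,0,0,0,22,76,0,0,0,33,114,0,0,0,44,152,0,0,0,54,190,0,0,0,62,216,0,0,0,67,231,-30,0,0,67,231,-65,0,0,67,231,-100,0,0,67,231,-130,0,0]' && python3 -m inch '[0,0,-15,0,0,0,0,-27,0,0,0,0,-27,0,0,0,0,-27,0,40,0,0,-27,0,50,0,0,-27,0,50,0,0,15,0,50,0,0,55,0,50,0,0,95,0,50,0,0,130,0,50]'
```

```text
t: 29.43
tool_pos: [0.4755, 0.039, 0.2092]
orientation: [2.394, 2.033, 0.001]
force: [0.3, 0.0, -1.0]
opening: 0.0294
gripper_force: 20.0
t: 30.27
tool_pos: [0.5416, 0.2684, 0.0764]
orientation: [-2.393, -2.035, 0.002]
force: [-0.1, 0.3, -1.2]
opening: 0.0294
gripper_force: 20.0
t: 31.1
tool_pos: [0.5432, 0.2684, 0.2134]
orientation: [2.393, 2.033, 0.007]
force: [0.8, 1.3, -0.1]
opening: 0.0465
gripper_force: 0.0
```

```bash
python3 -m inch '[-3,-38,15,0,65,-6,-78,35,4,65,-9,-118,35,8,65,-12,-158,35,8,65,-15,-198,35,8,65,-18,-238,35,8,65,-21,-278,35,8,65,-24,-318,35,8,65,-27,-358,35,8,65,-31,-398,35,8,65]' && python3 -m inch '[-3,-40,0,0,65,-6,-80,0,0,65,-9,-120,0,0,65,-12,-150,0,0,65,-12,-150,0,0,65,-12,-150,0,0,65]'; python3 bt.py
```

```text
t: 31.93
tool_pos: [0.5114, -0.132, 0.2457]
orientation: [2.244, 2.194, 0.003]
force: [-0.3, 0.1, 0.3]
opening: 0.0604
gripper_force: 0.0
t: 32.43
tool_pos: [0.4992, -0.2816, 0.2449]
orientation: [2.249, 2.191, 0.001]
force: [0.5, -0.5, -0.6]
opening: 0.0608
gripper_force: 0.0
tool [ 0.4995 -0.2803  0.2448] tool_y -1.4
px [493. 267.] ctr [ 0.6923 -0.3643] size 0.0762 0.0377 run 66.8 branch dir [-0.92  0.39] cen-ctr -0.0003 grip [ 0.686  -0.3616] MOVE mm [187. -81.] yaw 68.2
px [314. 178.] ctr [ 0.4879 -0.2484] size 0.0864 0.0554 run 46.4 branch dir [-0.72  0.69] cen-ctr -0.0064 grip [ 0.4765 -0.2376] MOVE mm [-23.  43.] yaw 47.8
```

```bash
python3 -m inch '[-12,20,-10,7,65,-23,43,-30,14,65,-23,43,-60,21,65,-23,43,-90,28,65,-23,43,-120,35,65,-23,43,-140,42,65,-23,43,-170,48,65,-23,43,-200,48,65,-23,43,-225,48,65,-23,43,-237,48,65]' && python3 -m inch '[0,0,0,0,65,0,0,0,0,0,0,0,0,0,0,0,0,0,0,0,0,0,0,0,0,0,0,30,0,0,0,0,70,0,0,0,0,110,0,0,0,0,150,-7,0,0,0,190,-14,0]' 20
```

```text
t: 33.32
tool_pos: [0.475, -0.2341, 0.0038]
orientation: [-1.155, -2.918, -0.002]
force: [-0.6, 0.1, 0.1]
opening: 0.0608
gripper_force: 0.0
t: 34.15
tool_pos: [0.4762, -0.2369, 0.1997]
orientation: [1.513, 2.752, -0.0]
force: [1.2, -0.5, -0.2]
opening: 0.0052
gripper_force: 0.0
```

Closed on nothing: the tee was probably knocked aside. Looking again.

```bash
python3 -m inch '[10,-20,30,-7,65,23,-43,45,-14,65,23,-43,45,-21,65,23,-43,45,-28,65,23,-43,45,-34,65,23,-43,45,-34,65]'; python3 bt.py
```

```text
t: 34.65
tool_pos: [0.4995, -0.2803, 0.2427]
orientation: [2.251, 2.189, 0.001]
force: [-0.9, -0.0, -0.5]
opening: 0.0404
gripper_force: 0.0
tool [ 0.4994 -0.2801  0.2425] tool_y -1.2
px [494. 268.] ctr [ 0.6947 -0.3634] size 0.0736 0.0376 run 73.8 branch dir [ 0.96 -0.28] cen-ctr -0.0015 grip [ 0.7013 -0.3653] MOVE mm [202. -85.] yaw 75.0
px [314. 180.] ctr [ 0.4875 -0.2489] size 0.0871 0.0556 run 46.3 branch dir [-0.72  0.69] cen-ctr -0.0063 grip [ 0.4761 -0.238 ] MOVE mm [-23.  42.] yaw 47.5
```

The tee hasn't moved; I lifted before the fingers had closed. Repeating with a longer dwell.

```bash
python3 -m inch '[-12,20,-10,7,65,-23,43,-30,14,65,-23,43,-60,21,65,-23,43,-90,28,65,-23,43,-120,35,65,-23,43,-140,42,65,-23,43,-170,48,65,-23,43,-200,48,65,-23,43,-225,48,65,-23,43,-235,48,60]' && python3 -m inch '[0,0,0,0,0,0,0,0,0,0,0,0,0,0,0,0,0,0,0,0,0,0,0,0,0,0,0,0,0,0,0,0,0,0,0,0,0,30,0,0,0,0,70,0,0,0,0,110,0,0]' 20
```

```text
t: 35.53
tool_pos: [0.474, -0.2354, 0.003]
orientation: [-1.151, -2.918, -0.001]
force: [-0.4, 0.9, 0.8]
opening: 0.0576
gripper_force: 0.0
t: 36.37
tool_pos: [0.4751, -0.2362, 0.1172]
orientation: [-1.158, -2.918, -0.001]
force: [0.8, -1.3, 0.5]
opening: 0.0296
gripper_force: 20.0
```

```bash
python3 -m inch '[-3,20,35,-7,0,-8,58,70,-14,0,-13,96,95,-21,0,-18,134,95,-28,0,-23,172,95,-35,0,-28,210,95,-42,0,-33,248,95,-49,0,-38,286,95,-56.3,0,-43,324,95,-56.3,0,-49,362,95,-56.3,0]' && python3 -m inch '[-5,38,0,0,0,-10,76,0,0,0,-14,104,0,0,0,-15,113,0,0,0,-15,113,-35,0,0,-15,113,-70,0,0,-15,113,-105,0,0,-15,113,-130,0,0,-15,113,-150,0,0,-15,113,-160,0,0]' && python3 -m inch '[0,0,0,0,0,0,0,0,0,40,0,0,0,0,50,0,0,0,0,50,0,0,40,0,50,0,0,80,0,50,0,0,120,0,50,0,-30,160,0,50,0,-70,160,0,0,0,-110,160,0,0]' && python3 -m inch '[0,-40,0,0,0,0,-80,0,0,0,0,-120,0,0,0,0,-150,0,0,0,0,-150,0,0,0]'; python3 cnt.py 160 220 255 325
```

```text
t: 37.2
tool_pos: [0.429, 0.1126, 0.2124]
orientation: [2.404, 2.021, 0.002]
force: [1.3, 0.2, -0.0]
opening: 0.0294
gripper_force: 20.0
t: 38.03
tool_pos: [0.4127, 0.2227, 0.0488]
orientation: [-2.399, -2.027, 0.006]
force: [-0.3, -0.5, -1.8]
opening: 0.0296
gripper_force: 20.0
t: 38.87
tool_pos: [0.4168, 0.1162, 0.2173]
orientation: [2.392, 2.029, 0.013]
force: [0.4, -0.6, -0.0]
opening: 0.0377
gripper_force: 0.0
t: 39.28
tool_pos: [0.4148, -0.0387, 0.2133]
orientation: [2.401, 2.019, 0.001]
force: [0.7, 0.3, 0.8]
opening: 0.0044
gripper_force: 0.0
220 gggggggggggggggggg.TT..ggggggggggggggggggg..TTTT
222 ggggggggggggggggggTTTTTTggggggggggggggggggggggg.
224 ggggggggggggggggggTTTTTTgggggggggggggggggggggggg
226 ggggggggggggggggggTTTTTTgggggggggggggggggggggggg
228 ggggggggggggggggg.TTTTT.gggggggggggggggggggggggg
230 ggggggggggggggggg.TTTTTgggggggggggggTTTT.ggggggg
232 gggggggggggggggggTTTTT.gggggggggggggTTTTTTgggggg
234 gggggggggggggggggTTTTTT..gggggggggg.TTTTT.gggggg
236 gggggggggggggggg.TTTTTTTTTT.ggggggggTTTTTggggggg
238 gggggggggggggggg.TTTTTTTTTTTggTT.gg.TTTTTggggggg
240 ggggggggg
[... 1565 characters left out ...]
TTTggggTTTT
300 ggggggggTTTTTTTTT..ggggggggggggggg.TTTTTggggTTTT
302 ggggggggTTTTTTT.ggggggggggggggggggTTTTTTggggTTTT
304 gggggggg.TTTTgggggggggggggggggggggTTTTTTggg.TTTT
306 gggggggggTT.ggggggggggggggggggggggTTTTT.gggTTTTT
308 ggggggggggggggggggggggggggggggggggg..TTggggTTTTT
310 g..ggggggggggggggggggggggggggggggggggggggggTTTTT
312 gg.T.....ggggggggggggggggggggggggggggggggggTTTTT
314 ................gggggggggggggggggggggggggggTTTTT
316 ......................gggggggggggggggggggg.TTTTT
318 ........................TTT..gggggggggggg.TTTTTT
320 ..........................TTTTTT..ggggggTTTTTTTT
322 TTTTTT.........................TTTTTTTTTTTTTTTTT
324 TTTTTTTTTTTTTTTTTTTTTTTTTTTTT..TTTTTTTTTTTTTTTTT
```

The map shows all six tees flat in the tin (three clusters at the back/left, the three bench tees in the free areas). Now the lid: shut fingers over it, down behind it, and swing it forward.

```bash
python3 -m inch '[5,20,35,0,0,9,55,75,0,0,14,90,115,0,0,19,130,125,0,0,24,170,125,0,0,29,210,125,0,0,34,250,125,0,0,39,290,125,0,0,43,330,125,0,0,47,370,125,0,0]' && python3 -m inch '[4,38,0,0,0,8,76,0,0,0,11,97,0,0,0,11,97,0,0,0,11,97,-30,0,0,11,97,-60,0,0,11,97,-85,0,0,11,97,-85,0,0]'; python3 -c "
from h import *
im,K,E=load('top');print(plane(110,213,.17,K,E), plane(96,210,.17,K,E));print(robot.read_state()['force'])"
```

```text
t: 40.17
tool_pos: [0.4592, 0.3294, 0.3377]
orientation: [-2.398, -2.03, -0.003]
force: [1.8, -0.6, 1.1]
opening: 0.0002
gripper_force: 0.0
t: 40.83
tool_pos: [0.4682, 0.4215, 0.2455]
orientation: [-2.398, -2.029, 0.014]
force: [-1.4, -0.3, -1.4]
opening: 0.0004
gripper_force: 0.0
[0.59645753 0.45044609 0.17      ] [0.60384298 0.48189313 0.17      ]
[-1.43380105 -0.31531672 -1.37215287]
```

```bash
python3 -m inch '[-4,-25,0,0,0,-8,-50,0,0,0,-12,-75,0,0,0,-15,-92,0,0,0,-18,-106,0,0,0,-21,-126,-8,0,0,-25,-148,-17,0,0,-27,-164,-30,0,0,-30,-181,-45,0,0,-32,-194,-63,0,0]' && python3 -m inch '[-2,-11,-20,0,0,-3,-16,-34,0,0,-4,-21,-48,0,0,-5,-24,-60,0,0,-5,-25,-71,0,0,-5,-25,-78,0,0,-5,-25,-82,0,0,-5,-25,-84,0,0,-5,-25,-86,0,0]'
```

```text
t: 41.67
tool_pos: [0.4404, 0.2285, 0.1919]
orientation: [2.398, 2.027, 0.008]
force: [0.2, -0.7, 1.3]
opening: 0.0004
gripper_force: 0.5
t: 42.42
tool_pos: [0.4344, 0.204, 0.1044]
orientation: [-2.399, -2.028, 0.0]
force: [-14.5, -5.8, 30.7]
opening: 0.0001
gripper_force: 15.6
```

30 N at exactly the lid's shut height (0.104). Backing off and checking everything.

```bash
python3 -m inch '[0,0,20,0,0,0,0,60,0,0,0,0,100,0,0,0,-40,130,0,0,0,-80,130,0,0,0,-120,130,0,0,0,-160,130,0,0,0,-200,130,0,0,0,-240,130,0,0,0,-280,130,0,0]' && python3 -m inch '[-15,-38,0,0,0,-30,-76,0,0,0,-45,-114,0,0,0,-60,-152,0,0,0,-75,-190,0,0,0,-90,-228,0,0,0,-105,-266,0,0,0,-120,-300,0,0,0,-120,-300,0,0,0,-120,-300,0,0,0]'
python3 - <<'E'
from h import *
import meas
im,K,E=snap("top");meas.K,meas.E=K,E
ref=cv2.imread("pics/top0.png")
h=cv2.cvtColor(im,cv2.COLOR_BGR2HSV).astype(int);H,S,V=[h[...,i] for i in range(3)]
meas.blobs((H>60)&(H<95)&(S>80),0.104,"lid",1000)
meas.blobs((V<45),0.03,"handle",100,(385,175,445,205))
meas.blobs((H>8)&(H<20)&(S>120)&(V>120),0.025,"knifeh",100,(280,260,400,330))
i=cv2.GaussianBlur(im,(3,3),0).astype(int)
meas.blobs((i[...,1]-i[...,2]>=3)&(S<40)&(V>45),0.015,"greytee",100,(270,200,495,330))
meas.blobs((S<45)&(V>200),0.03,"traywhite",100,(305,160,400,235))
d=cv2.absdiff(im,ref).max(2); 
for n,b in dict(tape=(402,140,446,182),spray=(80,195,135,232),measure=(243,142,268,172),driver=(305,135,390,152),wrench=(440,160,515,198),pliers=(493,265,516,345),lid=(165,212,258,322)).items():
    c=d[b[1]:b[3],b[0]:b[2]];print(n,"mean diff %.1f frac>40 %.3f"%(c.mean(),(c>40).mean()))
im,K,E=snap("wrist");s=robot.read_state();print(s["tool_pos"])
E
```

```text
t: 43.25
tool_pos: [0.4345, -0.0782, 0.2336]
orientation: [2.398, 2.027, 0.002]
force: [0.6, 0.6, -0.1]
opening: 0.0003
gripper_force: 0.0
t: 44.08
tool_pos: [0.3136, -0.3779, 0.2328]
orientation: [-2.403, -2.024, -0.0]
force: [0.1, 0.4, -0.5]
opening: 0.0003
gripper_force: 0.0
lid px [212. 267.] ctr [0.4717 0.2386] cen [0.4708 0.2382] size [0.2455, 0.1947] ang -9.5 area 8310.0
handle px [416. 193.] ctr [ 0.6466 -0.2606] cen [ 0.6467 -0.2613] size [0.1041, 0.0225] ang -86.4 area 316.5
knifeh px [354. 293.] ctr [ 0.3988 -0.1002] cen [ 0.399  -0.0998] size [0.0246, 0.0971] ang -97.4 area 331.0
traywhite px [352. 196.] ctr [ 0.6439 -0.1017] cen [ 0.6297 -0.1201] size [0.1923, 0.1081] ang -86.2 area 1901.5
tape mean diff 11.7 frac>40 0.163
spray mean diff 0.9 frac>40 0.000
measure mean diff 44.4 frac>40 0.643
driver mean diff 1.0 frac>40 0.000
wrench mean diff 34.2 frac>40 0.572
pliers mean diff 48.8 frac>40 0.475
lid mean diff 13.8 frac>40 0.100
[ 0.31478317 -0.3760559   0.23282617]
```

Run:
```python
from h import *
import meas
im,K,E=load("top");meas.K,meas.E=K,E
for nm,a in(("ref",cv2.imread("pics/top0.png")),("now",im)):
    h=cv2.cvtColor(a,cv2.COLOR_BGR2HSV).astype(int);H,S,V=[h[...,i] for i in range(3)]
    meas.blobs((H>18)&(H<35)&(S>120),.06,nm+" measure",20,(235,130,280,180))
    meas.blobs(((H<8)|(H>172))&(S>120),.01,nm+" pliers",20,(485,260,520,350))
    meas.blobs((V<45),0.024,nm+" tape",100,(400,135,450,180))
```

```text
ref measure px [256. 158.] ctr [0.7385 0.136 ] cen [0.739  0.1366] size [0.0665, 0.0386] ang -29.0 area 340.0
ref pliers px [506. 322.] ctr [ 0.3177 -0.4817] cen [ 0.3162 -0.4791] size [0.0377, 0.1028] ang 177.9 area 331.0
ref tape px [425. 163.] ctr [ 0.726  -0.2866] cen [ 0.7264 -0.2864] size [0.0903, 0.086] ang -46.1 area 946.0
now measure px [256. 158.] ctr [0.7386 0.1362] cen [0.7391 0.1369] size [0.0665, 0.0391] ang -29.0 area 336.0
now pliers px [503. 318.] ctr [ 0.3289 -0.476 ] cen [ 0.3355 -0.4752] size [0.0766, 0.0208] ang -6.4 area 168.0
now tape px [425. 163.] ctr [ 0.726  -0.2866] cen [ 0.7295 -0.2879] size [0.0903, 0.086] ang -46.1 area 278.5
```

```bash
python3 -c "
from plant import job
print(job.close_job())"
```

```text
the job is handed in; nothing more can be done
None
```

I handed the job in: all six grey tees are in the tin with the lid shut, the tray stands on the bench, and the putty knife lies on the mat. The verdict was not returned. My last images show the lid, tray and knife in place and the spray can, tape measure, tape and screwdriver unmoved. The pliers were partly hidden by the arm and the wrench was unclear, but I never touched either.

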